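Load the vial mixer and hold its bayonet lid at the half-turn

ROBOT

A 6-joint arm with a two-finger parallel gripper is mounted at the origin on the work surface. World frame = base frame: x ahead of the robot, y to its left, z up, the work surface at z = 0. Lengths are in m, angles in degrees, forces in N, time in s.
With the tool pointing down it reaches from about 0.4 to 0.825 m from the base axis. Payload 7 kg.
Tool frame: the origin (TCP) lies between the finger pads; the fingertips stand ctrl.tip_extent ahead of it and the grasp point (between the pads) lies 2 mm behind it (ctrl.tip_extent is the distance from the TCP to the fingertips, in m); z points along the fingers, y is the direction in which the jaws open and shut (so a half turn about z gives the same grasp; the last joint's range is limited). The gripper opens to 88 mm and grips with 3 to 60 N. Pads are 19 mm wide; open, the fingers measure 130 mm over their backs; the gripper's body (78 mm by 193 mm) begins 47 mm behind the grasp point.
Start: joints at [-50.415, 20.546, 0.682, 0, -70.136, -16.507], TCP at [0.265, -0.621, 0.206] pointing down, gripper open.
Joint ranges: [-176.03, 176.03], [-82.01, 121.73], [-58.28, 71.71], [-173.87, 95.51], [-174.79, -0.11], [-173.66, 173.66]. Speed limits (degrees/s): [136.94, 136.94, 172.46, 180, 180, 180].

INTERFACE

Orientations are given as [roll, pitch, yaw] about the fixed x, y, z axes, in that order (R = Rz(yaw) Ry(pitch) Rx(roll)).
In Python, from plant import ctrl gives the robot as it stands.
- The arm moves only by the shell command python3 -m handwheel 'ROWS' [OPENING]. ROWS is JSON, a list of rows, each a list of 6 numbers: the shift along the tool's x, y, z in m, then the turn, a rotation vector about the tool's x, y, z in rad. In form: [[dx, dy, dz, ax, ay, az], ...]. A call has 1 to 8 rows; each row is the pose to reach, as a shift and turn from the pose commanded when the call began, along the tool's axes at that moment; what a row does not reach only later rows make up. A row lasts 1/8 s, in which the tool goes at most 62.5 mm and 10.7 degrees, less where a joint would pass 70% of its speed; a pose out of reach is approached as far as the arm can. A call with a gripper value outside its range is refused whole. OPENING is the closure, from -1 (fully open) to 1 (shut), so that 0 is half open, set as the call begins (- or left out, the last holds). The fingers move at their own pace and stop on an object; the grip force is fixed at half the most. Time passes only in rows, so rows that repeat a pose let the fingers close. It gives the time, the measured TCP pose, the force and the opening at its end, in the units of the state.
- ctrl.get_obs(): the state, without advancing time (a new reading comes with each control period).
- ctrl.snapshot(name): name is "scene" or "top" or "wrist"; returns a dict with "img" (400x640x3 uint8, blue, green, red), "fx", "fy", "cx", "cy" (pixels), "R" (3x3) and "t" (3): a world point X has camera coordinates R X + t. Camera axes: x right, y down, z forward; pixel columns grow to the right and rows downward; lengths in m; the calibration is good to about 2 mm. A picture is of the moment at which its call begins. There is no depth.
- ctrl.close_job(): hands the job in, once; it reports no verdict.
The state is a dict: "clock": time; "joint_pos": joint angles; "qvel": joint speeds; "tau": joint torques, N m; "tool_pos": TCP position; "orientation": TCP orientation; "force": force on the tool from outside, world axes, zero at the start; "moment": the same for the moment, N m; "opening": finger opening in m.
Only numpy, scipy, OpenCV 4.12 (cv2) and the standard library are available. Lean on these libraries where they do the work, as an engineer would, in place of code of your own. Each camera call takes 0.05 s, during which the arm holds its last target.

TASK

Seat the vial carrier flat and fully home in the rectangular pocket inside the mixer's bowl, then drop the blue bayonet lid in with its orange lugs through the two slots of the collar until it sits down. Twist the lid clockwise (seen from above) against the spring to the green half-turn marks, 45 degrees, stopping well short of the red marks where it locks, and finish while still gripping it and holding it there: if let go it springs back. Leave the other things on the table where they are.

Things in the scene. Friction and masses are not known exactly. Their poses are not given: they have to be found in the camera images.
- mixer: White bench-top vial mixer, fixed. Origin: on the bowl's vertical axis at table height; z up. Housing x -115 to +80, y -80 to +80, 52 mm high. Round collar around the bowl: inner radius 58.5, outer 68, top 78 mm above the table. Marks on the collar's top: black at the lid slots (+x and -x, open), green 45 degrees clockwise of them (half-turn), red 90 degrees clockwise (lock).
- pocket (a point): Centre of the floor of the rectangular pocket in the bowl's grey plate, 52 mm above the table; axes as the mixer's. The pocket is 66.6 mm along x, 50.6 mm along y, 8 mm deep; the plate's top is 60 mm above the table.
- socket (a point): Centre of the grey plate's top, 60 mm above the table, on which the lid's lower rim rests when fully in; axes as the mixer's. Above it the collar has an inward steel lip, radius 48.5 to 58.5 mm, underside 70.5 mm and top 76 mm above the table, with two entry slots for the lugs, at +x and -x, each 19 mm wide.
- drive_ring (a joint): Angle (rad) of the sprung ring in the collar that the lid's lugs take along. Its orange dogs leave 19 mm for each 14 mm lug, so the lid turns up to 0.05 rad before it follows. 0 = open; grows as the lid turns clockwise from above; 0.785 = half-turn (green); locks past 1.2; stop 1.57 (red). Return spring to 0: 0.10 N m at 0, 0.26 at half-turn, 0.34 at 1.2.
- carrier: Vial carrier, 0.09 kg: white block 64 (x) x 48 (y) x 10 mm, four amber vials (at x +-24, y +-14, radius 7, tops 24 mm up) and a green grip bar in the middle, 36 mm along x, 14 mm thick along y, 10 to 34 mm above the underside. Origin: centre of the underside, z up. Fits either way round, x along the mixer's x; seated, its block stands 2 mm proud of the grey plate.
- lid: Blue bayonet lid, 0.13 kg, standing on its rim. Origin: centre of the lower rim, z up. Skirt radius 46 mm, 28 mm high; disc radius 49 mm up to 34 mm; grip bar 64 mm along x, 16 mm thick along y, 34 to 60 mm high. Two orange lugs at +x and -x on the lower rim, 14 mm wide, 8 mm high, reaching radius 55.5 mm; orange stripes on the disc point to them. Fits either way round.
- cup: Clear plastic medicine cup, radius 30 mm, 50 mm high; origin under its centre. Bystander.
- pill_bottle: White pill bottle, radius 26 mm, 88 mm high; origin under its centre. Bystander.
- spare_vial: Small amber vial with blue cap, radius 12 mm, 45 mm high; origin under its centre. Bystander.
- carton: Small white carton, 70 x 110 x 60 mm; origin under its centre. Bystander.
- scissors: Scissors with white loops, about 170 mm long, 8 mm thick, lying flat; origin near the pivot, blades to its +x. Bystander.
Mind the look-alikes: they are no part of the job. Leave any yellow look-alike of the carrier alone. Of the things shaped like the lid, the blue one is meant.

How it is judged (in metres and radians):
On the way, in this order (a step that is already met when the one before it is completed fails the run):
1. the carrier sits flat, square and fully home in the pocket, and is let go (z of carrier in the frame of pocket between -0.003 and 0.003 m and horizontal distance between carrier and pocket below 0.004 m and angle between the x axis of carrier and the x axis of mixer, either way round below 0.09 rad and angle between carrier's own z axis and vertical below 0.06 rad and contact force between the fingers and carrier below 0.1 N), for 0.2 s.
2. the lid is fully down in the collar, its lugs through the slots, not yet turned (z of lid in the frame of socket between -0.003 and 0.0045 m and horizontal distance between lid and socket below 0.0055 m and angle between lid's own z axis and vertical below 0.07 rad and angle between the x axis of lid and the x axis of mixer, either way round below 0.15 rad and value of joint drive_ring below 0.15 rad), for 0.1 s.
At the end, for the whole second after the job is handed in: Fingers still gripping the lid, holding the drive ring still at 0.785 rad (within 0.16); lid level (0.07 rad), centred (5.5 mm), down in the collar (4.5 mm); carrier in the pocket within 3 mm of its floor, 4 mm of its centre, level (0.06 rad) and square (0.09 rad) (z of carrier in the frame of pocket between -0.003 and 0.003 m and horizontal distance between carrier and pocket below 0.004 m and angle between the x axis of carrier and the x axis of mixer, either way round below 0.09 rad and angle between carrier's own z axis and vertical below 0.06 rad and z of lid in the frame of socket between -0.003 and 0.0045 m and horizontal distance between lid and socket below 0.0055 m and angle between lid's own z axis and vertical below 0.07 rad and value of joint drive_ring between 0.625 and 0.945 rad and angle between the x axis of lid and the x axis of mixer, either way round above 0.6 rad and contact force between the fingers and lid above 1 N and contact force between lid and drive_ring above 0.5 N and angular speed of lid below 0.15 rad/s); the arm keeps its last pose, push and grip.
It fails at once if the lid is turned on to the lock (drive ring past 1.2 rad) (value of joint drive_ring above 1.2 rad).
It fails at once if the cup, pill bottle, spare vial, carton or scissors is moved by more than 30 mm (distance of any of cup, pill_bottle, spare_vial, carton, scissors from where it was at the start of the episode above 0.03 m).
It also fails if it takes over 64 s, if anything falls off the work surface, if the arm or the gripper's body presses on something with over 40 N, if the wrist force passes 120 N, or if a joint passes its speed limit or range.

## Working session

There is one attempt and no reset: what is moved stays moved. The work goes in short steps, Python scripts to look and compute and a shell command to move; the robot and the scene stay as the last step left them, time stands still between calls to the robot, and variables do not carry over. Pictures are saved under pics/ and viewed, and the job is handed in when it is done.

```bash
ls; mkdir -p pics; python3 - <<'E'
from plant import ctrl
import cv2,json
o=ctrl.get_obs()
print(o['clock'],o['tool_pos'],o['orientation'],o['force'],o['opening'],ctrl.tip_extent)
for n in ("scene","top","wrist"):
    s=ctrl.snapshot(n); cv2.imwrite(f'pics/{n}0.png',s['img']); print(n,s['fx'],s['fy'],s['cx'],s['cy'],s['R'],s['t'])
E
```

```text
pics
0.0 [ 0.26437811 -0.62051141  0.20533297] [ 1.79907353e+02 -5.14742747e-03 -1.56928333e+02] [-0.72239832  0.24826905  0.22560725] 0.08781120020074915 0.017
scene 389.57715166539515 389.57715166539515 321.38608708425704 199.29940132611478 [[-0.50983537  0.86011127  0.01662824]
 [ 0.62609707  0.38423947 -0.67850017]
 [-0.58997487 -0.3355125  -0.73441202]] [ 0.34468898 -0.26223439  1.48114226]
top 427.93985625068876 427.93985625068876 317.39773143275596 198.90478191041612 [[-0.01001327 -0.99976102 -0.01943274]
 [-0.9905966   0.01256956 -0.13623649]
 [ 0.13644819  0.01788583 -0.99048573]] [-0.04552433  0.56686449  1.1340357 ]
wrist 312.65642627885705 312.65642627885705 319.0655937013797 206.6249379138708 [[-0.39125544  0.92028139  0.001159  ]
 [ 0.88545326  0.37610455  0.27297965]
 [ 0.25078219  0.10783102 -0.96201911]] [ 0.67387547 -0.03438543  0.38921177]
```

View pics/top0.png

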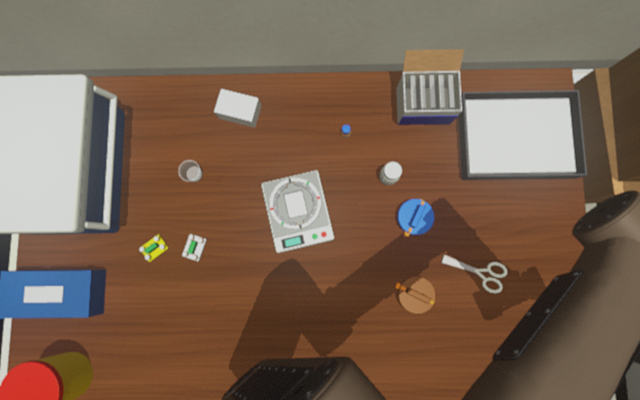

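View pics/scene0.png

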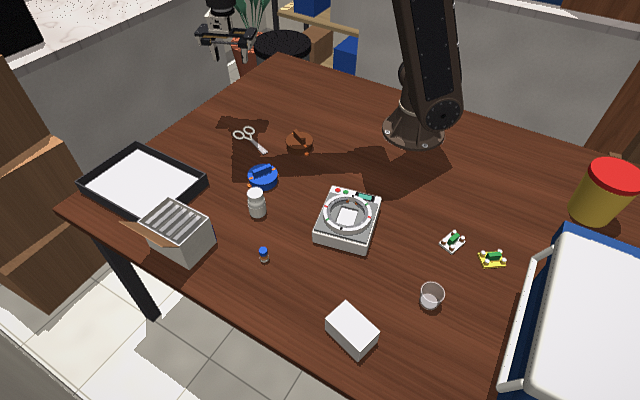

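View pics/wrist0.png

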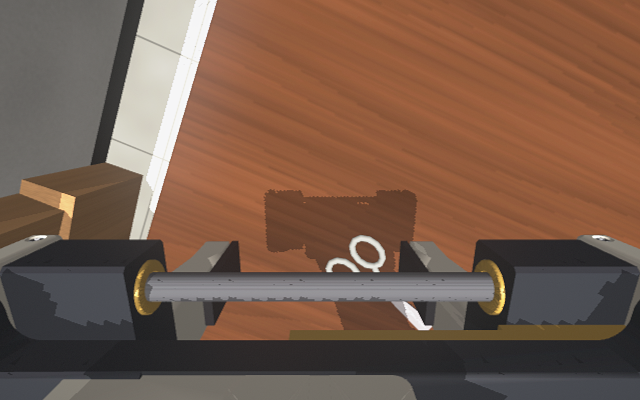

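Top view candidates: carrier-shaped things are the white block at (194,247) and a yellow one at (153,248), so the white one is meant. Lid-shaped things are blue at (416,217) and brown/orange at (416,296), so the blue one is meant. I'll confirm with crops.

```bash
python3 - <<'E'
import cv2,numpy as np
im=cv2.imread('pics/top0.png')
a=cv2.resize(im[222:272,134:214],None,fx=5,fy=5,interpolation=cv2.INTER_CUBIC)
b=cv2.resize(im[190:240,380:460],None,fx=5,fy=5,interpolation=cv2.INTER_CUBIC)
c=cv2.resize(im[165:265,250:346],(400,417),interpolation=cv2.INTER_CUBIC)
o=np.zeros((510,800,3),np.uint8);o[:250,:400]=a;o[:250,400:]=b[:250]
cv2.imwrite('pics/crop0.png',o);
cv2.imwrite('pics/mixer0.png',cv2.resize(im[165:265,250:346],None,fx=6,fy=6,interpolation=cv2.INTER_CUBIC)[:600])
E
```

```text
(no output)
```

View pics/crop0.png

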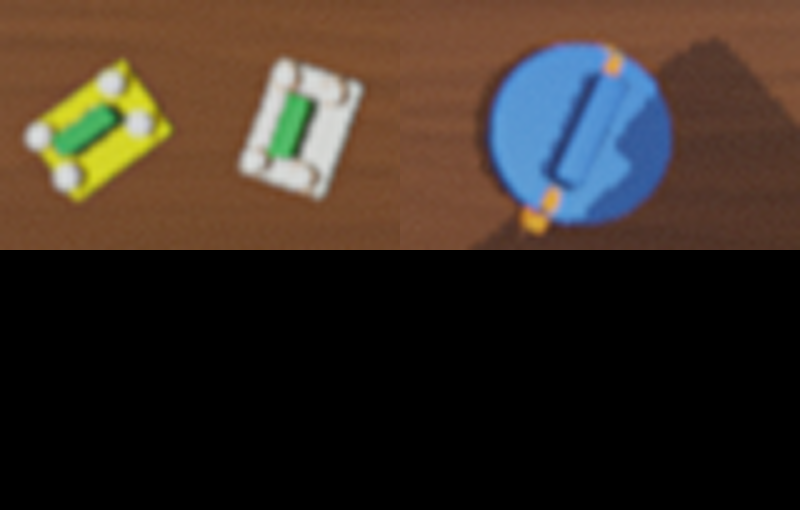

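View pics/mixer0.png

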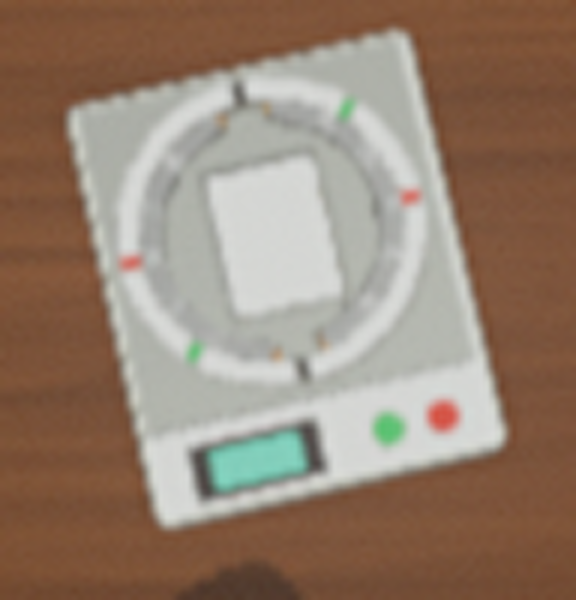

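White carrier (194,247) and blue lid (416,217) are confirmed. The mixer's panel end (its -x) points down in the picture. Now to measure.

```bash
cat > h.py <<'E'
import cv2,numpy as np
from plant import ctrl
def ray(s,uv,z):
    uv=np.atleast_2d(np.asarray(uv,float))
    d=np.c_[(uv[:,0]-s['cx'])/s['fx'],(uv[:,1]-s['cy'])/s['fy'],np.ones(len(uv))]@s['R']
    C=-s['R'].T@s['t']
    k=(z-C[2])/d[:,2]
    return C+d*k[:,None]
def proj(s,X):
    c=np.atleast_2d(X)@s['R'].T+s['t']; return np.c_[c[:,0]/c[:,2]*s['fx']+s['cx'],c[:,1]/c[:,2]*s['fy']+s['cy']]
def hsv(im,lo,hi,box=None):
    m=cv2.inRange(cv2.cvtColor(im,cv2.COLOR_BGR2HSV),np.array(lo),np.array(hi))
    if box:
        k=np.zeros_like(m);x0,y0,x1,y1=box;k[y0:y1,x0:x1]=255;m&=k
    return m
def blobs(m,amin=3):
    n,l,st,c=cv2.connectedComponentsWithStats(m)
    return [(c[i].round(2).tolist(),int(st[i,4])) for i in range(1,n) if st[i,4]>=amin]
def axis(s,m,z):
    """centroid & long-axis yaw of mask px cast on plane z"""
    p=np.argwhere(m>0)[:,::-1].astype(float)
    P=ray(s,p,z)[:,:2]; r=cv2.minAreaRect(P.astype(np.float32)*1000)
    c=P.mean(0); w,v=np.linalg.eigh(np.cov((P-c).T)); a=v[:,1]
    return c,np.degrees(np.arctan2(a[1],a[0]))%180,r
E
python3 - <<'E'
from h import *
np.set_printoptions(precision=4,suppress=True)
s=ctrl.snapshot('top');im=s['img']; sc=ctrl.snapshot('scene'); 
for nm,S,cb,lb in (('top',s,(180,230,210,265),(385,190,445,245)),('scene',sc,(436,225,470,258),(243,158,282,192))):
    I=S['img']
    m=hsv(I,(45,90,50),(80,255,255),cb); print(nm,'greenbar',blobs(m),axis(S,m,.030)[:2])
    m=hsv(I,(95,120,60),(125,255,255),lb); 
    c,_=max(((c,len(c)) for c in cv2.findContours(m,0,1)[0]),key=lambda t:t[1])
    P=ray(S,c[:,0,:],.034)[:,:2]*1000; print('lid',cv2.minEnclosingCircle(P.astype(np.float32)),cv2.fitEllipse(P.astype(np.float32)))
    m=hsv(I,(8,130,150),(24,255,255),lb); print('orange',[(b,ray(S,b[0],.034)[0]) for b in blobs(m,2)])
m=hsv(im,(45,90,50),(80,255,255),(262,170,332,230)); print('green',[(b,ray(s,b[0],.078)[0]) for b in blobs(m)])
m=hsv(im,(0,80,80),(10,255,255),(262,170,332,230))|hsv(im,(170,80,80),(180,255,255),(262,170,332,230)); print('red',[(b,ray(s,b[0],.078)[0]) for b in blobs(m)])
m=hsv(im,(0,0,0),(180,255,75),(275,170,320,230)); print('black',[(b,ray(s,b[0],.078)[0]) for b in blobs(m)])
m=hsv(sc['img'],(45,90,50),(80,255,255),(315,188,380,240)); print('sc green',[(b,ray(sc,b[0],.078)[0]) for b in blobs(m)])
m=hsv(sc['img'],(0,80,80),(10,255,255),(315,192,380,240))|hsv(sc['img'],(170,80,80),(180,255,255),(315,192,380,240)); print('sc red',[(b,ray(sc,b[0],.078)[0]) for b in blobs(m)])
E
```

```text
top greenbar [([191.72, 246.9], 61)] (array([0.4394, 0.293 ]), np.float64(160.59939281001388))
lid ((515.4833984375, -318.4247741699219), 49.343177795410156) ((515.765869140625, -318.5105285644531), (88.9369125366211, 97.98079681396484), 158.9604034423828)
orange [(([422.33, 202.33], 3), array([ 0.5538, -0.3387,  0.034 ])), (([409.5, 230.0], 4), array([ 0.4786, -0.3008,  0.034 ])), (([406.29, 233.94], 17), array([ 0.4681, -0.2917,  0.034 ]))]
scene greenbar [([453.25, 238.11], 65)] (array([0.4455, 0.2944]), np.float64(167.2904289297983))
lid ((523.0419311523438, -303.8970031738281), 63.135459899902344) ((524.4965209960938, -308.8602600097656), (88.79158782958984, 122.48845672607422), 139.6163787841797)
orange [(([273.5, 168.5], 4), array([ 0.4787, -0.2997,  0.034 ])), (([250.6, 177.6], 5), array([ 0.5519, -0.337 ,  0.034 ])), (([248.5, 185.0], 10), array([ 0.5818, -0.3221,  0.034 ]))]
green []
red [(([330.0, 188.0], 3), array([ 0.5896, -0.0864,  0.078 ])), (([317.8, 197.4], 5), array([ 0.5649, -0.0538,  0.078 ])), (([271.0, 208.5], 6), array([0.5368, 0.0703, 0.078 ]))]
black []
sc green [(([345.14, 191.5], 14), array([ 0.4866, -0.0325,  0.078 ])), (([366.0, 203.67], 3), array([0.4979, 0.0415, 0.078 ])), (([327.0, 218.67], 3), array([ 0.6047, -0.0258,  0.078 ]))]
sc red [(([319.16, 202.0], 214), array([ 0.5625, -0.0762,  0.078 ])), (([363.71, 192.29], 7), array([0.4608, 0.0157, 0.078 ])), (([347.0, 201.25], 4), array([ 0.5181, -0.0094,  0.078 ])), (([325.17, 205.67], 6), array([ 0.5657, -0.0544,  0.078 ])), (([368.8, 216.6], 5), array([0.5375, 0.0696, 0.078 ])), (([377.02, 231.51], 88), array([0.5733, 0.1116, 0.078 ]))]
```

```bash
cat >> h.py <<'E'
from scipy.spatial.transform import Rotation as Rn
def pose():
    o=ctrl.get_obs(); return np.array(o['tool_pos']),Rn.from_euler('xyz',o['orientation'],degrees=True),o
def go(x,y,z,yaw):
    p,R,o=pose(); T=Rn.from_euler('xyz',[180,0,yaw],degrees=True)
    d=R.inv().apply(np.array([x,y,z])-p); w=(R.inv()*T).as_rotvec()
    print('target',(x,y,z,yaw),'row',d.round(4).tolist()+w.round(4).tolist(),'len mm',round(np.linalg.norm(d)*1000,1),'deg',round(np.degrees(np.linalg.norm(w)),1),'rows>=',np.ceil(max(np.linalg.norm(d)/.0625,np.degrees(np.linalg.norm(w))/10.7)))
E
python3 - <<'E'
from h import *
np.set_printoptions(precision=4,suppress=True)
s=ctrl.snapshot('wrist');p,R,o=pose()
C=-s['R'].T@s['t'];print(R.inv().apply(C-p)); print(R.inv().apply(s['R'])) # cam axes in tool
go(.54,-.1,.24,163); go(.442,.293,.24,163)
E
```

```text
[ 0.0737  0.0006 -0.1775]
[[-0.0006  1.      0.0001]
 [-0.962  -0.0006 -0.2731]
 [-0.2731 -0.0003  0.962 ]]
target (0.54, -0.1, 0.24, 163) row [-0.4576, 0.3712, -0.0339, 0.0005, -0.0003, 0.6994] len mm 590.2 deg 40.1 rows>= 10.0
target (0.442, 0.293, 0.24, 163) row [-0.5215, 0.7712, -0.0337, 0.0005, -0.0003, 0.6994] len mm 931.5 deg 40.1 rows>= 15.0
```

```bash
python3 -m handwheel '[[-0.456,0.371,-0.034,0,0,0.70],[-0.456,0.371,-0.034,0,0,0.70],[-0.456,0.371,-0.034,0,0,0.70],[-0.456,0.371,-0.034,0,0,0.70],[-0.456,0.371,-0.034,0,0,0.70],[-0.456,0.371,-0.034,0,0,0.70],[-0.456,0.371,-0.034,0,0,0.70],[-0.456,0.371,-0.034,0,0,0.70]]' -1
python3 - <<'E'
from h import *
go(.442,.293,.19,163); 
E
```

```text
clock: 1.3
tool_pos: [0.4931, -0.1869, 0.2351]
orientation: [180.0, 0.0, 163.0]
force: [1.8, -0.3, -0.3]
opening: 0.0879
target (0.442, 0.293, 0.19, 163) row [0.1894, 0.4439, 0.045, 0.0002, 0.0009, -0.0003] len mm 484.7 deg 0.1 rows>= 8.0
```

```bash
python3 -m handwheel '[[0.189,0.444,0.03,0,0,0],[0.189,0.444,0.03,0,0,0],[0.189,0.444,0.03,0,0,0],[0.189,0.444,0.03,0,0,0],[0.189,0.444,0.03,0,0,0],[0.189,0.444,0.03,0,0,0],[0.189,0.444,0.03,0,0,0],[0.189,0.444,0.03,0,0,0]]' -1
python3 -m handwheel '[[0,0,0,0,0,0],[0,0,0,0,0,0]]'
python3 - <<'E'
from h import *
s=ctrl.snapshot('wrist'); cv2.imwrite('pics/w1.png',s['img']); print(pose()[2]['tool_pos'])
E
```

```text
clock: 2.3
tool_pos: [0.4411, 0.2935, 0.2046]
orientation: [180.0, 0.0, 163.1]
force: [1.4, -0.3, 0.3]
opening: 0.0878
clock: 2.55
tool_pos: [0.4415, 0.2908, 0.2044]
orientation: [-180.0, -0.0, 163.0]
force: [0.6, -0.4, -0.7]
opening: 0.0876
[0.44168397 0.29034901 0.20455813]
```

View pics/w1.png

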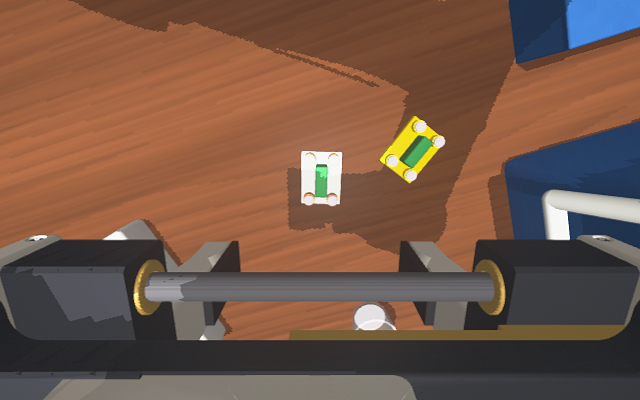

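The wrist view shows the white carrier at (321,178) with its green bar at (321,181). The yellow look-alike is at (413,149) and the cup at (370,318).

```bash
python3 - <<'E'
from h import *
np.set_printoptions(precision=4,suppress=True)
s=ctrl.snapshot('wrist');I=s['img'];p,R,o=pose()
b=(295,145,350,212)
g=hsv(I,(45,70,40),(80,255,255),b); print('bar',axis(s,g,.034),blobs(g,5))
w=hsv(I,(0,0,110),(180,70,255),b)
k=cv2.morphologyEx(w|g,cv2.MORPH_CLOSE,np.ones((5,5)))
c=max(cv2.findContours(k,0,1)[0],key=cv2.contourArea)[:,0,:]
P=ray(s,c,.010)[:,:2]*1000; print(cv2.minAreaRect(P.astype(np.float32)))
# bar extents in tool-y by column, tool x
T=R.inv().apply(ray(s,np.argwhere(g>0)[:,::-1],.034)-p)*1000; print('bar tool-x',T[:,0].min(),T[:,0].max(),'y',T[:,1].min(),T[:,1].max())
T=R.inv().apply(ray(s,c,.010)-p)*1000; print('blk',T.min(0),T.max(0))
E
```

```text
bar (array([0.4366, 0.2945]), np.float64(162.0479301972678), ((436.69610595703125, 294.5102844238281), (12.668668746948242, 36.821041107177734), 70.79490661621094)) [([321.1, 180.23], 363)]
((438.5864562988281, 293.77313232421875), (48.65373611450195, 66.42255401611328), 71.32604217529297)
bar tool-x -12.02257523708849 24.697477501762428 y -4.320420574063822 9.262143889578264
blk [-29.4147 -21.9341 194.6832] [ 37.7793  27.5163 194.6873]
```

```bash
python3 - <<'E'
from h import *
go(.437,.2946,.08,161.6);go(.437,.2946,.029,161.6)
E
python3 -m handwheel '[[0.006,0.0025,0.06,0,0,0.024],[0.006,0.0025,0.12,0,0,0.024],[0.006,0.0025,0.125,0,0,0.024],[0.006,0.0025,0.125,0,0,0.024]]' 0
python3 - <<'E'
from h import *
go(.437,.2946,.029,161.6)
s=ctrl.snapshot('wrist'); cv2.imwrite('pics/w2.png',s['img']); print(pose()[2]['opening'])
E
```

```text
target (0.437, 0.2946, 0.08, 161.6) row [0.0059, 0.0028, 0.1247, 0.0001, 0.0, 0.0232] len mm 124.9 deg 1.3 rows>= 2.0
target (0.437, 0.2946, 0.029, 161.6) row [0.0059, 0.0028, 0.1757, 0.0001, 0.0, 0.0232] len mm 175.8 deg 1.3 rows>= 3.0
clock: 3.15
tool_pos: [0.4379, 0.2953, 0.0812]
orientation: [179.9, 0.1, 161.6]
force: [-0.7, 0.8, 0.6]
opening: 0.0531
target (0.437, 0.2946, 0.029, 161.6) row [0.0006, -0.001, 0.0522, 0.0009, 0.001, -0.0004] len mm 52.2 deg 0.1 rows>= 1.0
0.049200220600131496
```

View pics/w2.png

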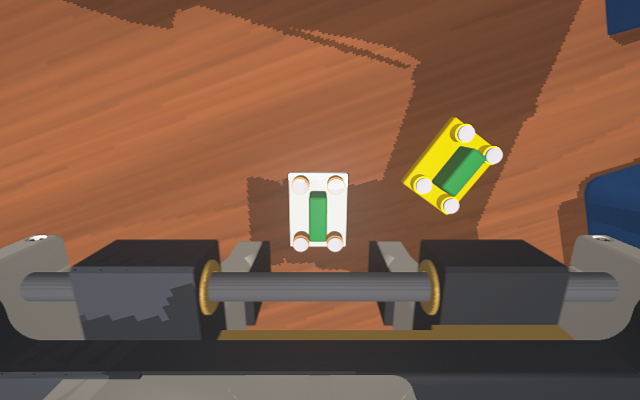

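Carrier at (318,212), bar centred between the fingers. Descending to grip.

```bash
python3 -m handwheel '[[0,-0.001,0.025,0,0,0],[0,-0.001,0.045,0,0,0],[0,-0.001,0.0515,0,0,0],[0,-0.001,0.0515,0,0,0]]'
python3 -m handwheel '[[0,0,0,0,0,0],[0,0,0,0,0,0],[0,0,0,0,0,0],[0,0,0,0,0,0],[0,0,0,0,0,0],[0,0,0,0,0,0]]' 1
```

```text
clock: 3.7
tool_pos: [0.4371, 0.2949, 0.0294]
orientation: [179.9, 0.0, 161.6]
force: [1.4, -0.1, 0.2]
opening: 0.0438
clock: 4.45
tool_pos: [0.4364, 0.2942, 0.028]
orientation: [-180.0, -0.0, 161.6]
force: [-0.5, 0.4, 0.7]
opening: 0.0004
```

The fingers closed to 0.4 mm, so the bar isn't held. Looking.

```bash
python3 - <<'E'
from h import *
s=ctrl.snapshot('wrist'); cv2.imwrite('pics/w3.png',s['img'])
t=ctrl.snapshot('scene')['img'];cv2.imwrite('pics/s3.png',cv2.resize(t[190:300,400:540],None,fx=5,fy=5,interpolation=cv2.INTER_CUBIC))
E
```

```text
(no output)
```

View pics/w3.png

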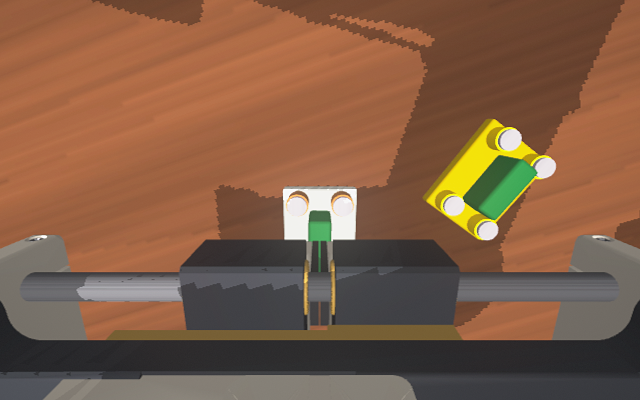

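View pics/s3.png

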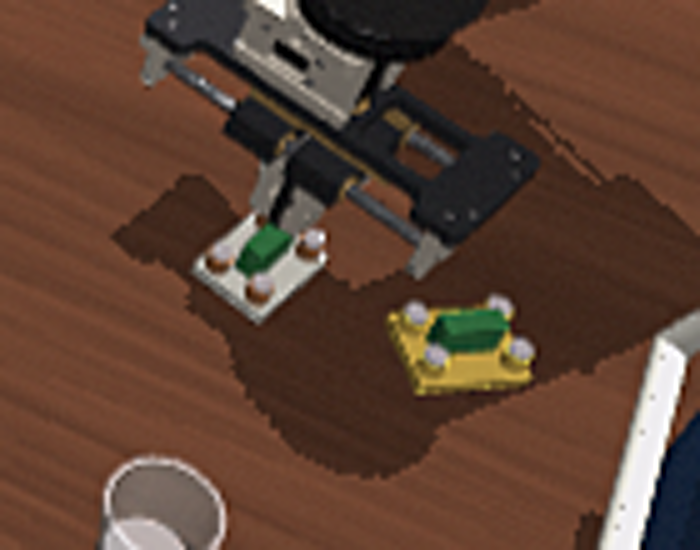

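```bash
python3 - <<'E'
from h import *
I=cv2.imread('pics/w3.png');cv2.imwrite('pics/w3c.png',cv2.resize(I[180:345,240:400],None,fx=5,fy=3.6,interpolation=cv2.INTER_CUBIC)[:600])
s=ctrl.snapshot('wrist'); p,R,o=pose()
for x in (-20,-10,0,10,18): print(x,proj(s,p+R.apply([x/1000,0,.017])),proj(s,p+R.apply([x/1000,0,-.006])))
t=ctrl.snapshot('scene');print(proj(t,p),proj(t,p+R.apply([0,0,.017])))
E
```

```text
-20 [[318.76171719 261.32794455]] [[318.72770551 277.97367991]]
-10 [[318.74634773 247.72657548]] [[318.71003312 263.01362301]]
0 [[318.73057333 233.76685274]] [[318.69183953 247.61234821]]
10 [[318.71437778 219.43442501]] [[318.67310132 231.75004406]]
18 [[318.70110665 207.68999665]] [[318.65770199 218.71417992]]
[[453.9123289  236.35027361]] [[452.33178565 239.95890303]]
```

View pics/w3c.png

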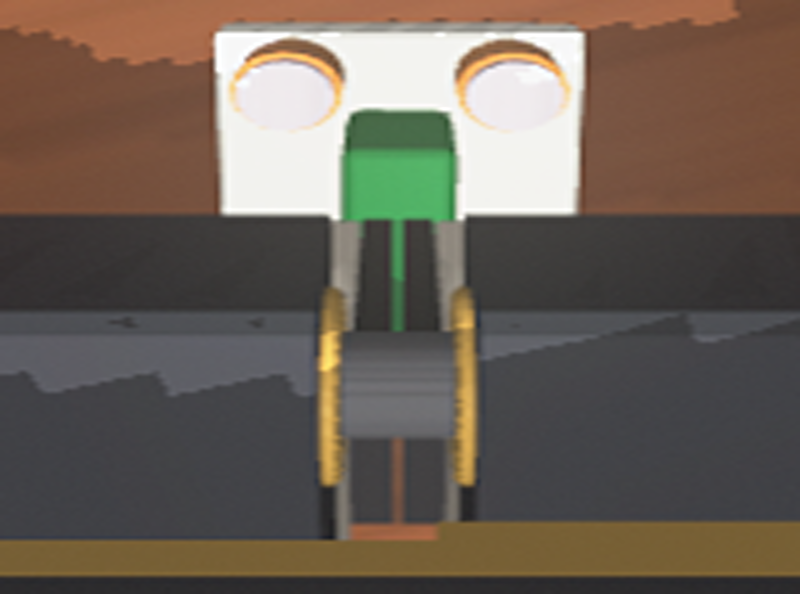

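The fingers have closed above the bar: its top and +x end are visible in front of and beneath them. The real fingertip seems to end well short of TCP + 17 mm. I'll check by touching the bar's top gently with the closed fingers.

```bash
python3 -m handwheel '[[0,0,0.001,0,0,0],[0,0,0.002,0,0,0],[0,0,0.003,0,0,0]]'; python3 -m handwheel '[[0,0,0.001,0,0,0],[0,0,0.002,0,0,0],[0,0,0.003,0,0,0]]'
```

```text
clock: 5.03
tool_pos: [0.4364, 0.2942, 0.0249]
orientation: [-180.0, -0.0, 161.6]
force: [-0.1, -0.2, -0.8]
opening: 0.0006
clock: 5.4
tool_pos: [0.4364, 0.2942, 0.022]
orientation: [-180.0, -0.0, 161.6]
force: [-0.2, 0.5, -0.1]
opening: 0.0003
```

```bash
python3 -m handwheel '[[0,0,0.001,0,0,0],[0,0,0.002,0,0,0],[0,0,0.003,0,0,0]]'; python3 - <<'E'
from h import *
a=ctrl.snapshot('wrist')['img'];t=ctrl.snapshot('scene')['img']
o=np.hstack([cv2.resize(a[180:340,240:400],(400,400)),cv2.resize(t[215:265,430:480],(400,400),interpolation=cv2.INTER_CUBIC)])
cv2.imwrite('pics/c4.png',o)
E
```

```text
clock: 5.78
tool_pos: [0.4364, 0.2942, 0.019]
orientation: [-180.0, -0.0, 161.6]
force: [-0.0, -0.2, 0.3]
opening: 0.0002
```

View pics/c4.png

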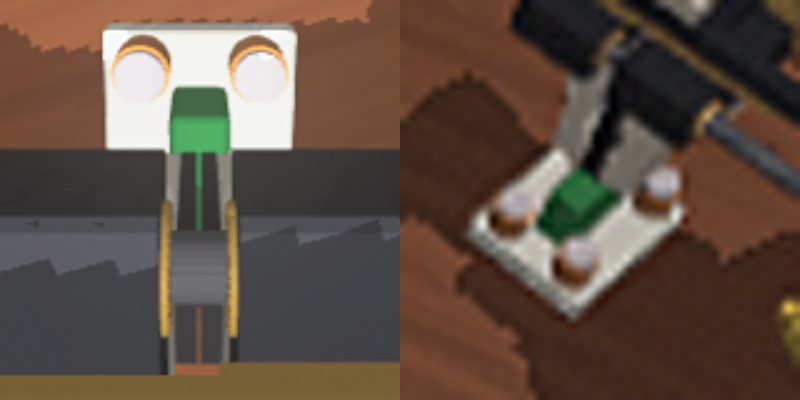

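```bash
python3 -m handwheel '[[0,0,0.001,0,0,0],[0,0,0.002,0,0,0],[0,0,0.003,0,0,0]]'; python3 -m handwheel '[[0,0,0.001,0,0,0],[0,0,0.002,0,0,0]]'
```

```text
clock: 6.25
tool_pos: [0.4364, 0.2942, 0.016]
orientation: [180.0, -0.0, 161.6]
force: [-0.2, 0.0, 0.3]
opening: 0.0005
clock: 6.5
tool_pos: [0.4364, 0.2942, 0.014]
orientation: [180.0, -0.0, 161.6]
force: [-1.1, -1.1, 7.9]
opening: 0.0003
```

Contact comes at tool z = 0.014 with the bar's top at 0.034. The real fingertips therefore stand about 20 mm *behind* the reported TCP, not 17 mm ahead of it. I'll use tip z = tool z + 0.020 from here, so the grip height is tool z ≈ -0.008.

```bash
python3 -m handwheel '[[0,0,-0.012,0,0,0],[0,0,-0.020,0,0,0],[0,0,-0.020,0,0,0],[0,0,-0.020,0,0,0],[0,0,-0.020,0,0,0],[0,0,-0.020,0,0,0]]' 0
python3 - <<'E'
from h import *
s=ctrl.snapshot('wrist');cv2.imwrite('pics/w5.png',s['img']);p,R,o=pose();print(p,o['opening'])
b=(280,150,360,240);g=hsv(s['img'],(45,70,40),(80,255,255),b)
T=R.inv().apply(ray(s,np.argwhere(g>0)[:,::-1],.034)-p)*1000;print(T.min(0),T.max(0));print(axis(s,g,.034)[1])
E
```

```text
clock: 7.25
tool_pos: [0.4363, 0.2941, 0.0338]
orientation: [-180.0, -0.0, 161.6]
force: [-0.0, -0.2, 0.2]
opening: 0.0435
[0.43635131 0.29407001 0.03382363] 0.04359554152891053
[ 3.17818684 -5.91205049 -0.17899046] [22.17746767  6.85008195 -0.17106054]
161.70135299208835
```

View pics/w5.png

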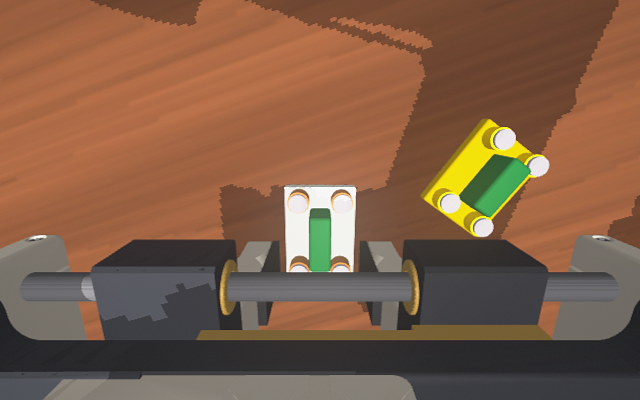

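Bar at (319,240), centred between the fingers. Descending straight.

```bash
python3 -m handwheel '[[0,0,0.02,0,0,0],[0,0,0.034,0,0,0],[0,0,0.041,0,0,0],[0,0,0.041,0,0,0]]'
python3 -m handwheel '[[0,0,0,0,0,0],[0,0,0,0,0,0],[0,0,0,0,0,0],[0,0,0,0,0,0]]' 1
```

```text
clock: 7.8
tool_pos: [0.4362, 0.2939, -0.0075]
orientation: [-179.9, -0.0, 161.6]
force: [-0.1, 0.6, -0.1]
opening: 0.0439
clock: 8.3
tool_pos: [0.4366, 0.2944, -0.0067]
orientation: [180.0, 0.0, 161.6]
force: [-0.2, 0.8, 2.3]
opening: 0.0138
```

Gripped: opening 13.8 mm. Lift and move to hover near the mixer.

```bash
python3 -m handwheel '[[0,0,-0.03,0,0,0],[0,0,-0.09,0,0,0],[0,0,-0.13,0,0,0],[0,0,-0.14,0,0,0],[0,0,-0.14,0,0,0]]'
python3 - <<'E'
from h import *
go(.625,.025,.14,192.8)
s=ctrl.snapshot('wrist');cv2.imwrite('pics/w6.png',s['img'])
E
```

```text
clock: 8.93
tool_pos: [0.4363, 0.2942, 0.1331]
orientation: [180.0, -0.0, 161.6]
force: [-0.1, -0.7, -1.8]
opening: 0.0138
target (0.625, 0.025, 0.14, 192.8) row [-0.2641, -0.1958, -0.0071, 0.0009, 0.0001, -0.5448] len mm 328.8 deg 31.2 rows>= 6.0
```

View pics/w6.png

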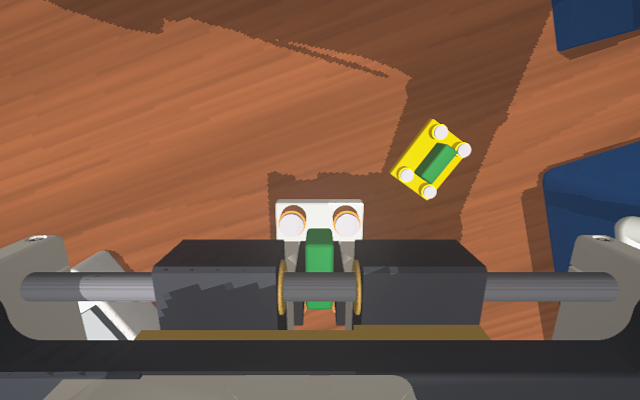

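Carrier held level, block front edge at row 200 (cols 276–363). Moving.

```bash
python3 -m handwheel '[[-0.05,-0.035,-0.007,0,0,-0.10],[-0.1,-0.075,-0.007,0,0,-0.2],[-0.15,-0.11,-0.007,0,0,-0.3],[-0.19,-0.14,-0.007,0,0,-0.4],[-0.23,-0.17,-0.007,0,0,-0.48],[-0.264,-0.196,-0.007,0,0,-0.545],[-0.264,-0.196,-0.007,0,0,-0.545],[-0.264,-0.196,-0.007,0,0,-0.545]]'
python3 - <<'E'
from h import *
s=ctrl.snapshot('wrist');cv2.imwrite('pics/w7.png',s['img']);print(pose()[:1])
E
```

```text
clock: 9.98
tool_pos: [0.624, 0.0245, 0.1379]
orientation: [180.0, -0.2, -167.3]
force: [-0.6, -0.1, -2.3]
opening: 0.0134
(array([0.62407973, 0.02509645, 0.138548  ]),)
```

View pics/w7.png

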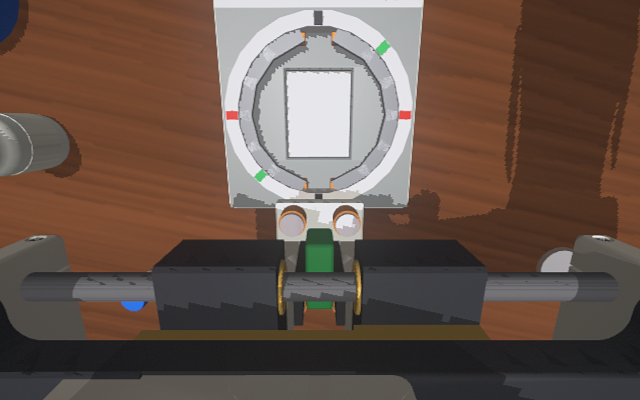

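The mixer bowl is in clear view: red marks at (232,115) and (405,115), greens at (383,47) and (261,175), black at (319,17), pocket at 286–352 × 69–158. The held block's front edge is at row 203.

```bash
cat > mx.py <<'E'
from h import *
def mixer(s,out=True):
    I=s['img'];p,R,o=pose(); r={}
    red=hsv(I,(0,110,90),(8,255,255),(200,0,440,205))|hsv(I,(172,110,90),(180,255,255),(200,0,440,205))
    gr=hsv(I,(45,80,60),(85,255,255),(200,0,440,195))
    for n,m in (('red',red),('green',gr)):
        b=sorted(blobs(m,20),key=lambda t:-t[1])[:2]; P=[ray(s,t[0],.078)[0] for t in b]; 
        P.sort(key=lambda q:q[1]); d=P[1]-P[0]
        print(n,b,'mid',((P[0]+P[1])/2)[:2].round(4),'dist',np.linalg.norm(d).round(4),'ang',np.degrees(np.arctan2(d[1],d[0])).round(2))
    return
E
python3 - <<'E'
from mx import *
np.set_printoptions(precision=4,suppress=True)
s=ctrl.snapshot('wrist');I=s['img'];p,R,o=pose();print(p,o['orientation']);mixer(s)
# pocket floor: bright white inside
w=hsv(I,(0,0,205),(180,40,255),(275,60,362,166));w=cv2.morphologyEx(w,cv2.MORPH_OPEN,np.ones((5,5)))
c=max(cv2.findContours(w,0,1)[0],key=cv2.contourArea)[:,0,:]
P=ray(s,c,.056)[:,:2]*1000;print('pocket',cv2.minAreaRect(P.astype(np.float32)),cv2.boundingRect(c))
g=cv2.cvtColor(I,cv2.COLOR_BGR2GRAY);print(g[195:210,300:340:10].T); print(g[220,268:290],g[220,352:372])
R0=R
for x in (32,):
  for y in (-24,24): print(proj(s,p+R.apply([x/1000,y/1000,-.017])),proj(s,p+R.apply([x/1000,y/1000,-.007])))
E
```

```text
[0.6242 0.0255 0.1391] [ 179.9968   -0.0959 -167.1549]
red [([403.68, 114.56], 93), ([207.3, 14.44], 89)] mid [ 0.5195 -0.0051] dist 0.1519 ang 77.48
green [([381.6, 47.04], 110), ([259.51, 174.56], 81)] mid [0.5496 0.0073] dist 0.1261 ang 147.77
pocket ((549.5006713867188, 7.6143646240234375), (64.28272247314453, 49.24046325683594), 12.75933837890625) (287, 71, 63, 85)
[[193 194 195 200 124 119 126 123 232 233 236 206 107  79  80]
 [196 196 197 203 126 122 120 114 232 233 231 231 231 234 199]
 [ 62  60  61  58 114 124 126 138 231 232 231 230 231 230 231]
 [197 197 198 203 127 122 127 122 232 233 231 230 230 230 230]]
[ 69  70  70  70  69  70  68  79 133 182 183 154 159 176 181 181 181 181
 179 180 180 181] [230 231 234 219 171 174 166 145 173 190 158 101  66  70  71  70  68  68
  67  67]
[[273.5393 200.421 ]] [[276.0454 195.8993]]
[[364.2264 200.2984]] [[361.7494 195.7826]]
```

```bash
python3 - <<'E'
from h import *
go(.5480,.0072,.095,192.76)
E
```

```text
target (0.548, 0.0072, 0.095, 192.76) row [0.0783, -0.0009, 0.0442, 0.0001, -0.0017, 0.0015] len mm 89.9 deg 0.1 rows>= 2.0
```

```bash
python3 -m handwheel '[[0.04,0,0.01,0,0,0],[0.07,-0.001,0.03,0,-0.001,0.001],[0.078,-0.001,0.044,0,-0.001,0.001],[0.078,-0.001,0.044,0,-0.001,0.001],[0.078,-0.001,0.044,0,-0.001,0.001],[0.078,-0.001,0.044,0,-0.001,0.001],[0.078,-0.001,0.044,0,-0.001,0.001]]'
python3 - <<'E'
from h import *
s=ctrl.snapshot('wrist');I=s['img'];cv2.imwrite('pics/w8.png',cv2.resize(I[100:260,220:420],None,fx=4,fy=3.7,interpolation=cv2.INTER_CUBIC));print(pose()[0],pose()[2]['orientation'])
E
```

```text
clock: 10.95
tool_pos: [0.5498, 0.0067, 0.0963]
orientation: [-180.0, 0.1, -167.2]
force: [0.1, -0.3, -1.9]
opening: 0.0138
[0.54962362 0.00666884 0.09616741] [ 1.79999891e+02  7.57251689e-02 -1.67239720e+02]
```

View pics/w8.png

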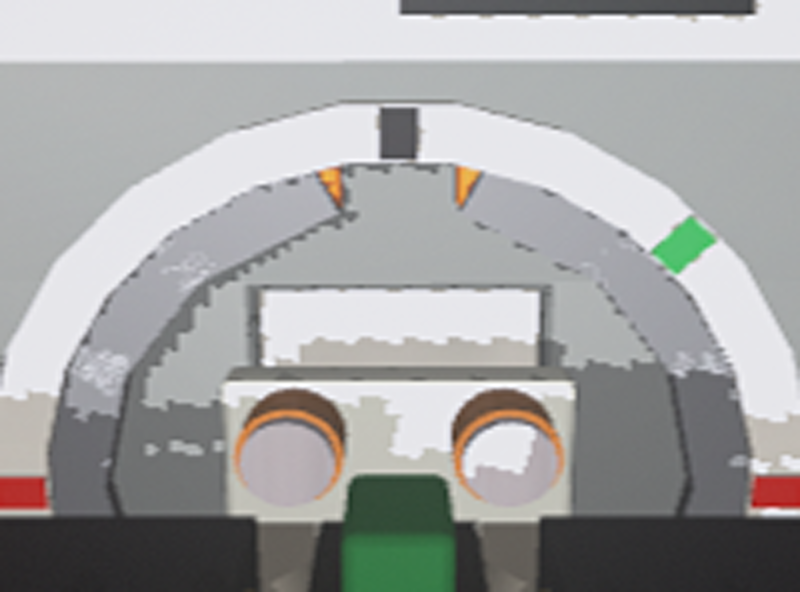

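```bash
python3 -m handwheel '[[0,0,0,0,0,0],[0,0,0,0,0,0],[0,0,0,0,0,0],[0,0,0,0,0,0]]'
python3 - <<'E'
from h import *
s=ctrl.snapshot('wrist');I=s['img'];p,R,o=pose();print(p,o['orientation'])
g=cv2.cvtColor(I,cv2.COLOR_BGR2GRAY).astype(int)
for c in (300,315,330,345): print(c,list(zip(range(172,182),g[172:182,c])),list(zip(range(196,206),g[196:206,c])))
print('row pocket 190',list(zip(range(276,290),g[190,276:290])),list(zip(range(350,364),g[190,350:364])))
def tx(u,v,z): return R.inv().apply(ray(s,[u,v],z)[0]-p)*1000
for v in (177,178): print('pocket front',v,tx(320,v,.06))
for v in (202,203): print('block front top',v,tx(320,v,p[2]+.017))
for u in (276,363.75): print(tx(u,212,p[2]+.017))
E
```

```text
clock: 11.5
tool_pos: [0.5492, 0.0066, 0.096]
orientation: [-180.0, 0.1, -167.2]
force: [-0.1, -0.3, -0.6]
opening: 0.0139
[0.54921833 0.00657135 0.09605704] [ 1.79999572e+02  5.61282384e-02 -1.67236599e+02]
300 [(172, np.int64(174)), (173, np.int64(174)), (174, np.int64(174)), (175, np.int64(173)), (176, np.int64(177)), (177, np.int64(158)), (178, np.int64(124)), (179, np.int64(209)), (180, np.int64(233)), (181, np.int64(231))] [(196, np.int64(183)), (197, np.int64(183)), (198, np.int64(188)), (199, np.int64(118)), (200, np.int64(119)), (201, np.int64(127)), (202, np.int64(130)), (203, np.int64(232)), (204, np.int64(233)), (205, np.int64(235))]
315 [(172, np.int64(173)), (173, np.int64(173)), (174, np.int64(173)), (175, np.int64(174)), (176, np.int64(178)), (177, np.int64(160)), (178, np.int64(128)), (179, np.int64(210)), (180, np.int64(233)), (181, np.int64(232))] [(196, np.int64(185)), (197, np.int64(185)), (198, np.int64(191)), (199, np.int64(119)), (200, np.int64(122)), (201, np.int64(127)), (202, np.int64(129)), (203, np.int64(232)), (204, np.int64(233)), (205, np.int64(231))]

[... 1137 characters left out ...]
int64(237)), (287, np.int64(232)), (288, np.int64(231)), (289, np.int64(230))] [(350, np.int64(231)), (351, np.int64(233)), (352, np.int64(235)), (353, np.int64(239)), (354, np.int64(202)), (355, np.int64(98)), (356, np.int64(138)), (357, np.int64(148)), (358, np.int64(168)), (359, np.int64(179)), (360, np.int64(178)), (361, np.int64(178)), (362, np.int64(178)), (363, np.int64(177))]
pocket front 177 [34.42988443  1.05482851 36.02333987]
pocket front 178 [33.72897334  1.05492168 36.0240265 ]
block front top 202 [ 30.75270128   0.91636389 -17.03012736]
block front top 203 [ 30.20171082   0.91643713 -17.02958759]
[ 25.21178788 -22.68993512 -17.02487582]
[ 25.18301927  24.38830298 -17.0244957 ]
```

```bash
python3 -m handwheel '[[0.002,0,0.01,0,0,0],[0.002,0,0.022,0,0,0],[0.002,0,0.03,0,0,0],[0.002,0,0.033,0,0,0],[0.002,0,0.033,0,0,0],[0.002,0,0.033,0,0,0],[0.002,0,0.033,0,0,0],[0.002,0,0.033,0,0,0]]'
python3 - <<'E'
from h import *
s=ctrl.snapshot('wrist');I=s['img'];p,R,o=pose();print(p,o['orientation'])
cv2.imwrite('pics/w9.png',cv2.resize(I[100:260,220:420],None,fx=4,fy=3.7,interpolation=cv2.INTER_CUBIC))
g=cv2.cvtColor(I,cv2.COLOR_BGR2GRAY).astype(int)
for c in (300,315,330): print(c,g[184:206,c])
print(g[195,274:290],g[195,350:368])
E
```

```text
clock: 12.55
tool_pos: [0.5474, 0.0062, 0.0633]
orientation: [180.0, 0.1, -167.2]
force: [0.2, -0.7, -1.7]
opening: 0.0136
[0.54739345 0.00619284 0.06323592] [ 1.79996949e+02  7.80617923e-02 -1.67233615e+02]
300 [169 169 168 167 169 171 167 126 176 233 235 189 181 184 188 116 118 124
 139 231 233 235]
315 [169 168 168 167 167 170 168 129 176 233 235 190 182 186 190 123 121 124
 137 232 232 230]
330 [168 168 168 168 167 172 168 131 164 233 233 235 190 182 187 125 122 124
 136 231 232 231]
[170 143 128 111  81 142 184 213 232 230 231 231 232 220 189 217] [231 232 220 187 188 216 235 234 236 228 160  89 125 133 151 171 176 175]
```

View pics/w9.png

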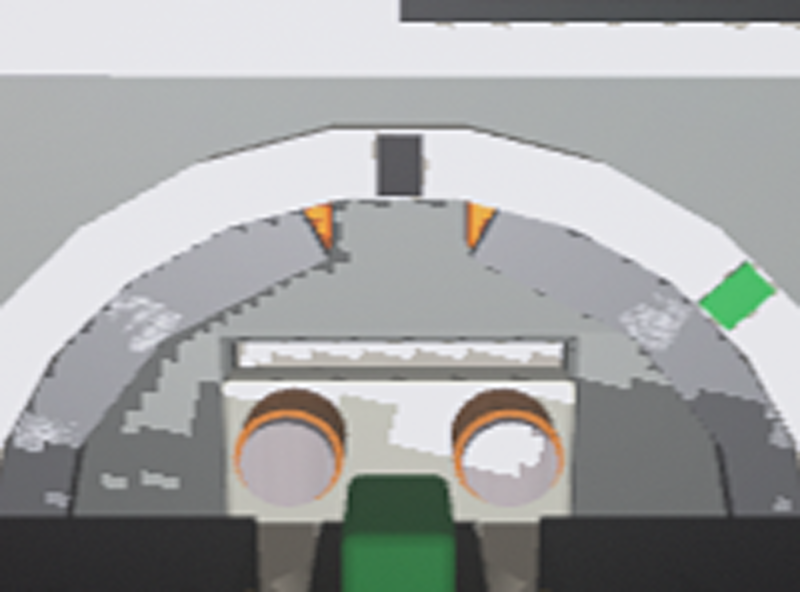

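```bash
python3 -m handwheel '[[0.0011,0,0.002,0,-0.001,0],[0.0011,0,0.004,0,-0.001,0],[0.0011,0,0.006,0,-0.001,0],[0.0011,0,0.007,0,-0.001,0],[0.0011,0,0.007,0,-0.001,0],[0.0011,0,0.007,0,-0.001,0]]'
python3 - <<'E'
from h import *
s=ctrl.snapshot('wrist');I=s['img'];p,R,o=pose();print(p,o['orientation'])
cv2.imwrite('pics/w10.png',cv2.resize(I[150:250,250:390],None,fx=5.7,fy=5.7,interpolation=cv2.INTER_CUBIC))
g=cv2.cvtColor(I,cv2.COLOR_BGR2GRAY).astype(int)
for c in (300,315,330): print(c,g[184:206,c])
E
```

```text
clock: 13.35
tool_pos: [0.5463, 0.0059, 0.0561]
orientation: [180.0, 0.1, -167.2]
force: [-0.6, -0.3, -1.2]
opening: 0.0139
[0.54629027 0.00593425 0.05607374] [ 1.79999439e+02  1.18816107e-01 -1.67234074e+02]
300 [167 167 166 166 166 166 166 166 166 166 168 153 126 147 184 122 116 122
 136 230 232 234]
315 [166 167 166 165 166 166 165 165 165 166 169 154 128 164 189 122 119 123
 136 230 231 230]
330 [167 166 166 166 165 165 165 166 165 165 171 155 128 164 186 124 120 123
 134 230 231 229]
```

View pics/w10.png

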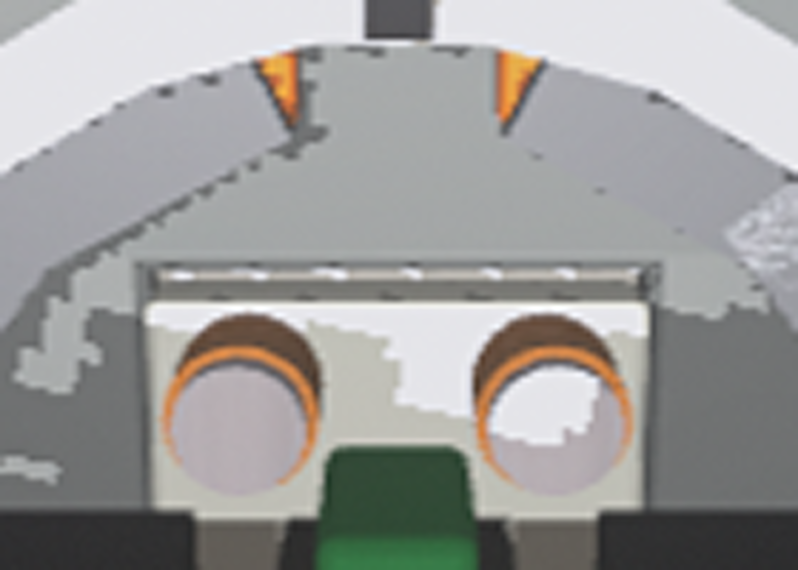

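Pocket and block are centred to within 0.2 mm in both axes. Lowering gently.

```bash
python3 -m handwheel '[[0,0,0.0015,0,-0.001,0],[0,0,0.003,0,-0.001,0],[0,0,0.0045,0,-0.001,0],[0,0,0.006,0,-0.001,0],[0,0,0.006,0,-0.001,0]]'; python3 -m handwheel '[[0,0,0.0015,0,0,0],[0,0,0.003,0,0,0],[0,0,0.003,0,0,0]]'
```

```text
clock: 14.02
tool_pos: [0.5476, 0.0062, 0.0513]
orientation: [-180.0, 0.3, -167.2]
force: [-0.6, 0.6, 7.6]
opening: 0.0139
clock: 14.4
tool_pos: [0.549, 0.0065, 0.0489]
orientation: [-180.0, 0.5, -167.2]
force: [1.0, 0.8, 9.2]
opening: 0.0137
```

```bash
python3 - <<'E'
from h import *
s=ctrl.snapshot('wrist');I=s['img'];p,R,o=pose();print(p,o['orientation'],o['force'],o['moment'])
cv2.imwrite('pics/w11.png',cv2.resize(I[150:250,250:390],None,fx=5.7,fy=5.7,interpolation=cv2.INTER_CUBIC))
t=ctrl.snapshot('scene')['img'];cv2.imwrite('pics/s11.png',cv2.resize(t[180:260,305:395],None,fx=7,fy=7,interpolation=cv2.INTER_CUBIC))
E
```

```text
[0.54895995 0.00653985 0.04897279] [-179.97602447    0.46318907 -167.16331591] [1.61956991 1.55594074 9.66073474] [ 0.19337867 -0.27595779 -0.02465427]
```

View pics/w11.png

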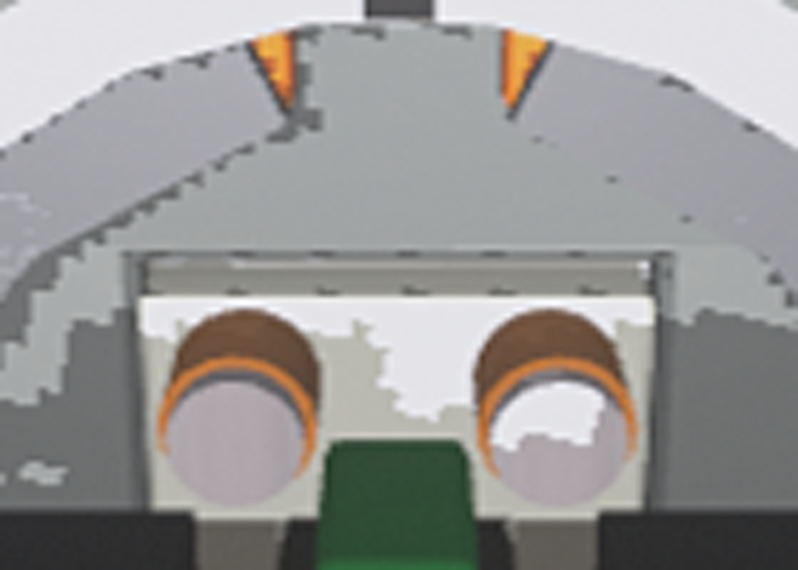

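View pics/s11.png

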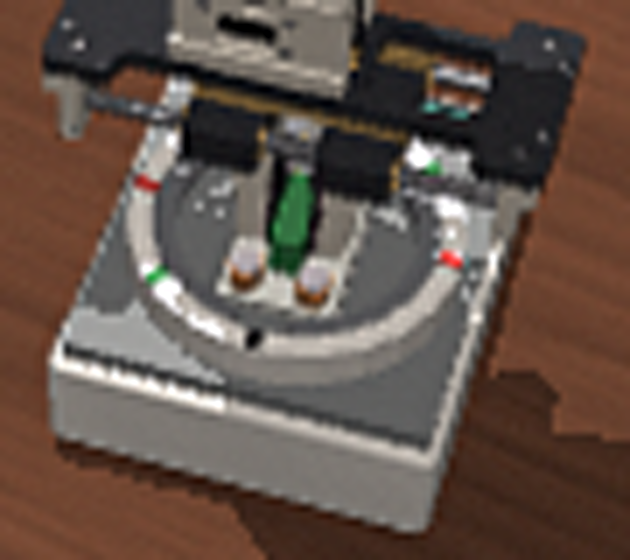

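The block has pitched about 5° (front, robot side, up) with 9.7 N up: its front edge is catching. I'll release it there and see how it settles, then press or nudge it home.

```bash
python3 -m handwheel '[[0,0,-0.001,0,0,0],[0,0,-0.002,0,0,0],[0,0,-0.002,0,0,0],[0,0,-0.002,0,0,0]]' 0.4
python3 - <<'E'
from h import *
s=ctrl.snapshot('wrist');I=s['img'];p,R,o=pose();print(p,o['orientation'],o['force'],o['opening'])
cv2.imwrite('pics/w12.png',cv2.resize(I[150:290,250:390],None,fx=4.2,fy=4.2,interpolation=cv2.INTER_CUBIC))
t=ctrl.snapshot('scene')['img'];cv2.imwrite('pics/s12.png',cv2.resize(t[180:260,305:395],None,fx=7,fy=7,interpolation=cv2.INTER_CUBIC))
E
```

```text
clock: 15.0
tool_pos: [0.5461, 0.0059, 0.0488]
orientation: [-180.0, 0.1, -167.2]
force: [-0.1, 0.5, -0.1]
opening: 0.0259
[0.54606975 0.00584373 0.0488294 ] [-1.79997721e+02  1.46410119e-01 -1.67235983e+02] [ 0.58789738 -0.44346243 -0.81112871] 0.025962236019929617
```

View pics/w12.png

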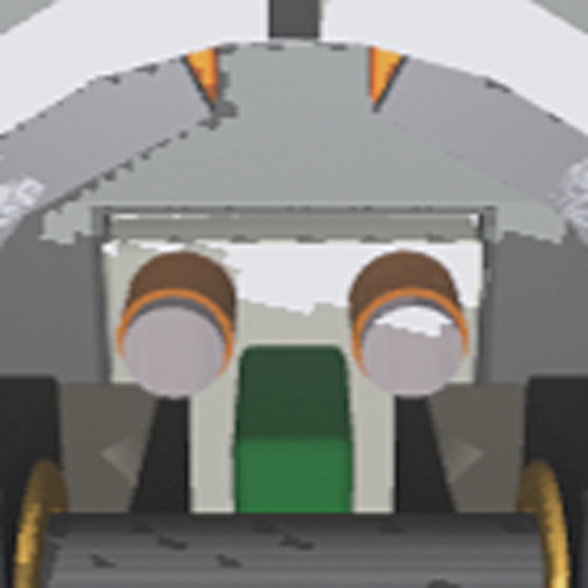

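View pics/s12.png

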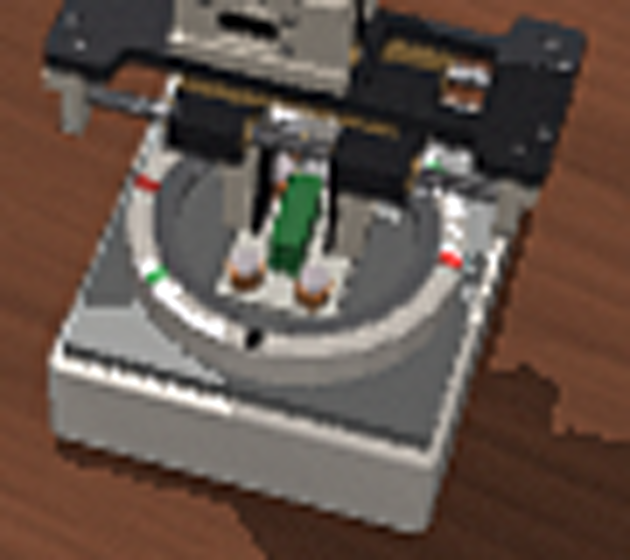

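Now the front (robot-side) vials lean against the fingers and keep the carrier pitched about 7°. I'll back the fingers off along tool -x, then rise.

```bash
python3 -m handwheel '[[-0.002,0,0,0,0,0],[-0.005,0,0,0,0,0],[-0.005,0,0,0,0,0],[-0.005,0,0,0,0,0]]' 0.3
python3 - <<'E'
from h import *
s=ctrl.snapshot('wrist');I=s['img'];p,R,o=pose();print(p,o['orientation'],o['force'],o['opening'])
cv2.imwrite('pics/w13.png',cv2.resize(I[150:290,250:390],None,fx=4.2,fy=4.2,interpolation=cv2.INTER_CUBIC))
E
```

```text
clock: 15.6
tool_pos: [0.5511, 0.007, 0.049]
orientation: [-180.0, 0.2, -167.2]
force: [-0.5, -0.1, -0.2]
opening: 0.0303
[0.55106248 0.00702267 0.04899721] [ 1.79998129e+02  1.64226000e-01 -1.67234050e+02] [-0.58670618  0.79751903 -0.34618134] 0.030470555560791247
```

View pics/w13.png

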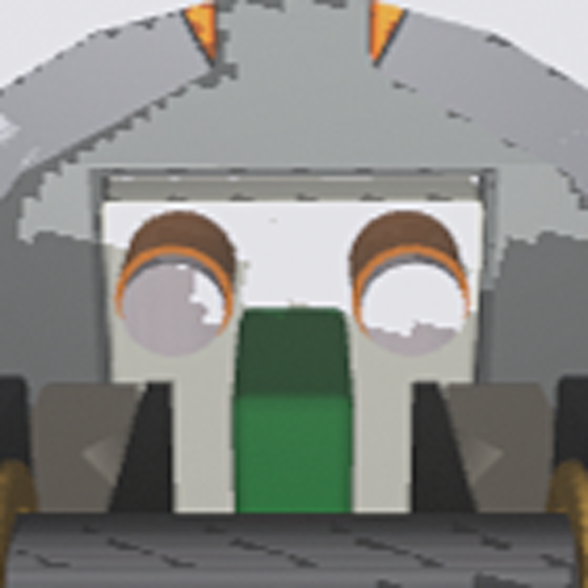

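Measured lean is about 6° with the front bottom corner right at the pocket's front lip, so it rests on that lip and needs about 1–2 mm toward tool -x. Regrip, shift, release.

```bash
python3 -m handwheel '[[0,0,0,0,0,0],[0,0,0,0,0,0],[0,0,0,0,0,0],[0,0,0,0,0,0]]' 1
python3 -m handwheel '[[-0.001,0,0,0,0,0],[-0.002,0,0,0,0,0],[-0.002,0,0,0,0,0],[-0.002,0,0,0,0,0]]'
python3 -m handwheel '[[0,0,0,0,0,0],[0,0,0,0,0,0],[0,0,0,0,0,0]]' 0.4
python3 - <<'E'
from h import *
s=ctrl.snapshot('wrist');I=s['img'];p,R,o=pose();print(p,o['orientation'],o['force'],o['opening'])
cv2.imwrite('pics/w14.png',cv2.resize(I[150:290,250:390],None,fx=4.2,fy=4.2,interpolation=cv2.INTER_CUBIC))
E
```

```text
clock: 16.15
tool_pos: [0.5511, 0.007, 0.0491]
orientation: [-180.0, 0.2, -167.2]
force: [-0.3, -0.3, 0.7]
opening: 0.0138
clock: 16.65
tool_pos: [0.5531, 0.0075, 0.049]
orientation: [-180.0, 0.2, -167.2]
force: [-0.1, -0.9, 0.3]
opening: 0.0132
clock: 17.02
tool_pos: [0.5532, 0.0075, 0.0491]
orientation: [-180.0, 0.2, -167.2]
force: [-0.1, 0.2, -0.6]
opening: 0.026
[0.55316344 0.00750384 0.04908598] [ 179.99955332    0.18034293 -167.23171509] [-1.18288641 -0.41234995 -0.20918649] 0.026544209023738427
```

View pics/w14.png

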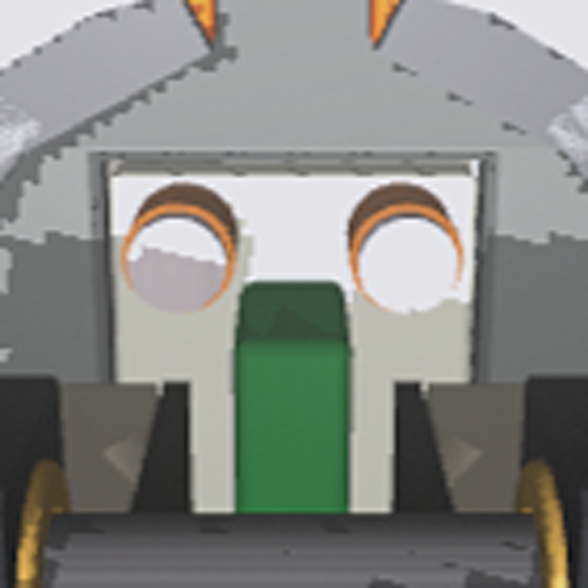

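It dropped in: the bar's end face is short again and the block is flush. Rising for a check from above.

```bash
python3 -m handwheel '[[0,0,-0.03,0,0,0],[-0.03,0,-0.08,0,0,0],[-0.08,0,-0.11,0,0,0],[-0.08,0,-0.11,0,0,0],[-0.08,0,-0.11,0,0,0]]' -1
python3 - <<'E'
from mx import *
np.set_printoptions(precision=4,suppress=True)
s=ctrl.snapshot('wrist');I=s['img'];p,R,o=pose();print(p,o['orientation'],o['force'],o['opening'])
cv2.imwrite('pics/w15.png',I); mixer(s)
E
```

```text
clock: 17.7
tool_pos: [0.63, 0.025, 0.1583]
orientation: [180.0, 0.1, -167.3]
force: [-0.9, -0.5, -0.4]
opening: 0.0707
[0.6295 0.0248 0.1581] [ 179.9881    0.0489 -167.2513] [-0.0307 -0.1008 -0.4877] 0.07467863484994544
red [([399.24, 106.48], 82), ([238.75, 106.45], 80)] mid [0.5496 0.0072] dist 0.1261 ang 102.69
green [([318.99, 105.47], 813), ([378.84, 43.76], 94)] mid [0.5226 0.024 ] dist 0.0626 ang 147.17
```

View pics/w15.png

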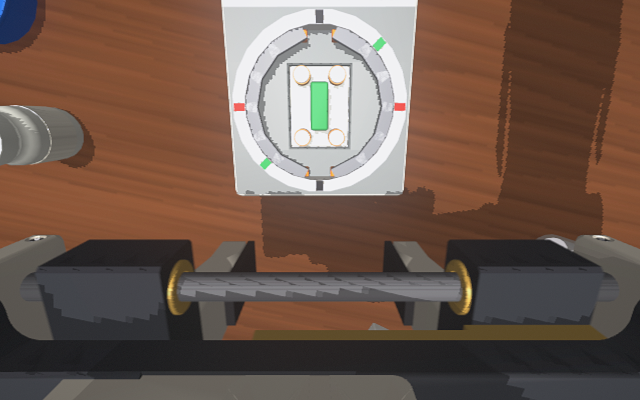

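Carrier sits in the pocket at (319,106), square to it. Zooming for tilt and seating.

```bash
python3 - <<'E'
from mx import *
I=cv2.imread('pics/w15.png');cv2.imwrite('pics/w15c.png',cv2.resize(I[55:160,270:370],None,fx=5.6,fy=5.6,interpolation=cv2.INTER_CUBIC))
t=ctrl.snapshot('scene')['img'];cv2.imwrite('pics/s15.png',cv2.resize(t[180:260,305:395],None,fx=7,fy=7,interpolation=cv2.INTER_CUBIC))
E
```

```text
(no output)
```

View pics/w15c.png

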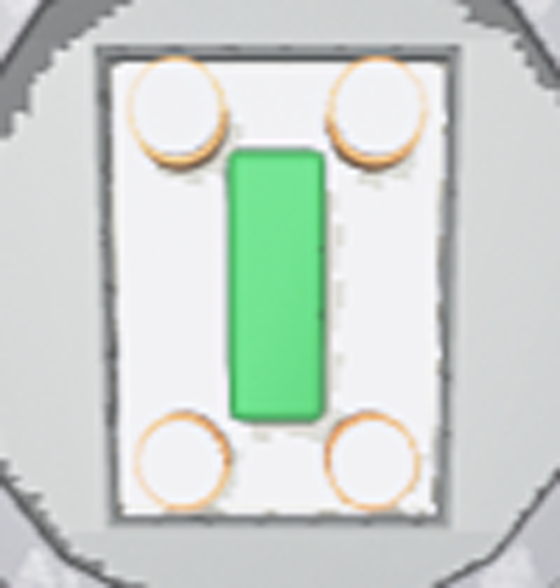

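View pics/s15.png

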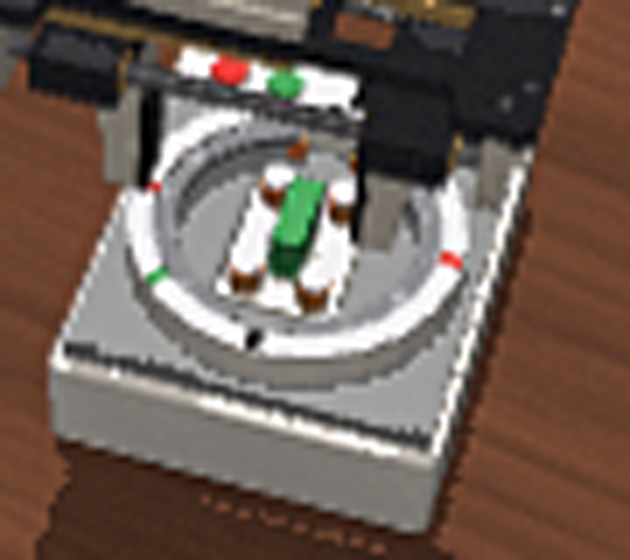

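Carrier is level and square: vial-top, block and pocket mid-lines agree to within about 0.5 mm after parallax. Next the lid. Open the gripper and hover near it.

```bash
python3 - <<'E'
from h import *
go(.578,-.351,.15,153)
E
```

```text
target (0.578, -0.351, 0.15, 153) row [0.1331, -0.3551, 0.0081, 0.0003, 0.0008, 0.6939] len mm 379.3 deg 39.8 rows>= 7.0
```

```bash
python3 -m handwheel '[[0.02,-0.05,0.0,0,0,0.1],[0.04,-0.1,0,0,0,0.2],[0.055,-0.15,0,0,0,0.3],[0.075,-0.2,0,0,0,0.4],[0.095,-0.25,0,0,0,0.5],[0.11,-0.3,0,0,0,0.6],[0.13,-0.345,0.004,0,0,0.68],[0.133,-0.355,0.008,0,0.001,0.694]]'
python3 -m handwheel '[[0,0,0,0,0,0],[0,0,0,0,0,0],[0,0,0,0,0,0]]'
python3 - <<'E'
from h import *
s=ctrl.snapshot('wrist');I=s['img'];p,R,o=pose();print(p,o['orientation'],o['opening'])
cv2.imwrite('pics/w16.png',I)
E
```

```text
clock: 18.8
tool_pos: [0.5774, -0.3529, 0.1498]
orientation: [179.9, -0.0, 152.8]
force: [1.1, 0.2, -0.5]
opening: 0.088
clock: 19.18
tool_pos: [0.58, -0.3493, 0.1513]
orientation: [179.9, 0.1, 153.1]
force: [-0.1, 0.2, 0.0]
opening: 0.0876
[ 0.58004707 -0.34941575  0.15131118] [1.79898955e+02 1.10960574e-01 1.53107126e+02] 0.08721865294753628
```

View pics/w16.png

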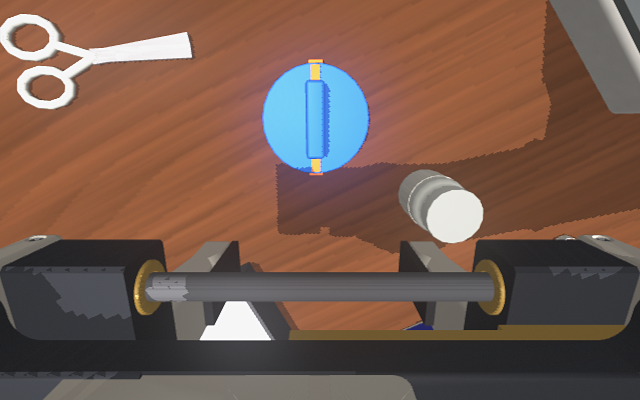

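The blue lid is right under the camera at (316,118), bar between stripes at (315,70) and (317,165). The pill bottle is at (425,195), so I need to check its clearance to the gripper body.

```bash
python3 - <<'E'
from h import *
np.set_printoptions(precision=4,suppress=True)
s=ctrl.snapshot('wrist');I=s['img'];p,R,o=pose();print(p,o['orientation'])
b=(250,50,385,185)
m=hsv(I,(95,100,60),(125,255,255),b);org=hsv(I,(8,110,120),(26,255,255),b)
c=max(cv2.findContours(m|org,0,1)[0],key=cv2.contourArea);h=c[:,0,:]
P=(ray(s,h,.034)[:,:2]*1000).astype(np.float32);print('disc',cv2.minEnclosingCircle(P),cv2.fitEllipse(P))
for q in blobs(org,6): print('org',q,ray(s,q[0],.034)[0],ray(s,q[0],.008)[0])
g=cv2.cvtColor(I,cv2.COLOR_BGR2HSV);print(g[118,300:336].tolist())
q=ray(s,[454,214],.088)[0];print('bottle top',q, 'tool',R.inv().apply(q-p))
cv2.imwrite('pics/w17.png',cv2.resize(I[50:185,250:385],None,fx=4.4,fy=4.4,interpolation=cv2.INTER_CUBIC))
E
```

```text
[ 0.58   -0.3496  0.1513] [179.9032   0.1082 153.0937]
disc ((514.2047119140625, -318.8597412109375), 50.497440338134766) ((514.3885498046875, -319.4530029296875), (95.76994323730469, 97.29998016357422), 65.7718505859375)
org ([253.35, 52.98], 55) [ 0.441  -0.3417  0.034 ] [ 0.4346 -0.344   0.008 ]
org ([379.56, 56.2], 143) [ 0.4925 -0.246   0.034 ] [ 0.4906 -0.2398  0.008 ]
org ([315.04, 60.29], 51) [ 0.4701 -0.2971  0.034 ] [ 0.4663 -0.2954  0.008 ]
org ([314.88, 71.92], 129) [ 0.4784 -0.3014  0.034 ] [ 0.4753 -0.3002  0.008 ]
org ([315.53, 164.66], 98) [ 0.5508 -0.3379  0.034 ] [ 0.5541 -0.3398  0.008 ]
org ([316.0, 173.87], 15) [ 0.5588 -0.3415  0.034 ] [ 0.5628 -0.3438  0.008 ]
org ([252.03, 180.62], 39) [ 0.5369 -0.3991  0.034 ] [ 0.5389 -0.4064  0.008 ]
[[99, 136, 247], [99, 135, 247], [99, 136, 247], [99, 136, 247], [99, 133, 247], [103, 148, 246], [108, 181, 238], [106, 181, 246], [103, 156, 247], [100, 140, 247], [100, 139, 247], [100, 142, 247], [100, 142, 247], [100, 142, 247], [100, 144, 247], [100, 146, 247], [101, 147, 247], [101, 150, 247], [101, 150, 247], [102, 151, 247], [101, 152, 247], [102, 157, 247], [105, 171, 247], [108, 188, 244], [110, 190, 221], [110, 179, 209], [109, 177, 230], [109, 179, 228], [105, 160, 245], [100, 140, 249], [99, 141, 248], [100, 141, 247], [100, 142, 247], [100, 142, 247], [100, 144, 247], [100, 144, 247]]
bottle top [ 0.6302 -0.2524  0.088 ] tool [-0.0006  0.1092  0.0635]
```

View pics/w17.png

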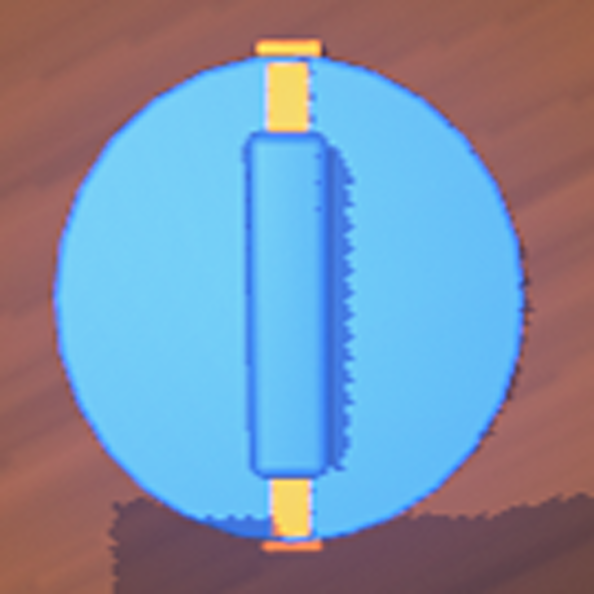

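```bash
python3 - <<'E'
from h import *
go(.5150,-.3193,.06,153.25)
E
```

```text
target (0.515, -0.3193, 0.06, 153.25) row [0.0718, -0.0026, 0.0911, 0.0017, 0.0019, -0.0027] len mm 116.1 deg 0.2 rows>= 2.0
```

```bash
python3 -m handwheel '[[0.04,-0.001,0.02,0.001,0.001,-0.002],[0.07,-0.0025,0.06,0.001,0.001,-0.003],[0.072,-0.0025,0.085,0.001,0.001,-0.003],[0.072,-0.0025,0.091,0.001,0.001,-0.003],[0.072,-0.0025,0.091,0.001,0.001,-0.003],[0.072,-0.0025,0.091,0.001,0.001,-0.003]]' 0
python3 - <<'E'
from h import *
s=ctrl.snapshot('wrist');I=s['img'];p,R,o=pose();print(p,o['orientation'],o['opening'])
cv2.imwrite('pics/w18.png',I);go(.5150,-.3193,.017,153.25)
E
```

```text
clock: 20.02
tool_pos: [0.5156, -0.3203, 0.0609]
orientation: [180.0, 0.1, 153.2]
force: [0.2, 0.2, 0.7]
opening: 0.0442
[ 0.51544786 -0.32032375  0.06083611] [1.79953456e+02 1.24672507e-01 1.53184278e+02] 0.0440616682839784
target (0.515, -0.3193, 0.017, 153.25) row [0.001, 0.0007, 0.0438, 0.0008, 0.0022, -0.0011] len mm 43.9 deg 0.1 rows>= 1.0
```

View pics/w18.png

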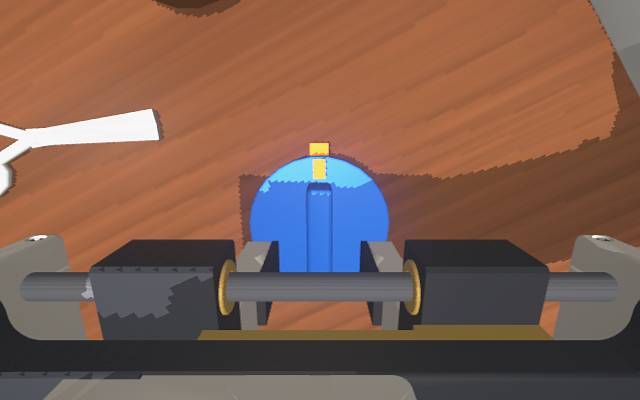

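The lid bar at (319,228) is centred between the fingers. Lower and grip.

```bash
python3 -m handwheel '[[0.0005,0,0.02,0,0.002,0],[0.0005,0,0.036,0,0.002,0],[0.0005,0,0.043,0,0.002,0],[0.0005,0,0.043,0,0.002,0],[0.0005,0,0.043,0,0.002,0]]'
python3 -m handwheel '[[0,0,0,0,0,0],[0,0,0,0,0,0],[0,0,0,0,0,0],[0,0,0,0,0,0]]' 1
```

```text
clock: 20.7
tool_pos: [0.5144, -0.32, 0.0173]
orientation: [180.0, -0.1, 153.2]
force: [1.1, -1.2, 0.3]
opening: 0.0435
clock: 21.2
tool_pos: [0.514, -0.3198, 0.0169]
orientation: [180.0, -0.1, 153.2]
force: [0.1, -0.4, 1.7]
opening: 0.0159
```

Gripped: opening 15.9 mm. Lift and carry to above the mixer.

```bash
python3 -m handwheel '[[0,0,-0.02,0,0,0],[0,0,-0.07,0,0,0],[0,0,-0.115,0,0,0],[0,0,-0.125,0,0,0],[0,0,-0.125,0,0,0]]'
python3 - <<'E'
from h import *
print(pose()[0],pose()[2]['opening'],pose()[2]['force']);go(.550,.0075,.135,192.7)
E
```

```text
clock: 21.82
tool_pos: [0.5142, -0.3198, 0.142]
orientation: [179.9, -0.0, 153.2]
force: [0.2, -0.3, -1.6]
opening: 0.0156
[ 0.51417751 -0.31977671  0.14200148] 0.015550403958167352 [ 0.18570872 -0.3018471  -1.5780843 ]
target (0.55, 0.0075, 0.135, 192.7) row [0.1158, 0.3082, 0.0075, 0.0014, -0.0004, -0.6901] len mm 329.3 deg 39.5 rows>= 6.0
```

```bash
python3 -m handwheel '[[0.015,0.04,0,0,0,-0.09],[0.035,0.09,0,0,0,-0.2],[0.055,0.14,0,0,0,-0.31],[0.075,0.19,0,0,0,-0.42],[0.09,0.24,0,0,0,-0.53],[0.108,0.285,0.004,0,0,-0.63],[0.116,0.308,0.007,0.001,0,-0.69],[0.116,0.308,0.007,0.001,0,-0.69]]'
python3 -m handwheel '[[0,0,0,0,0,0],[0,0,0,0,0,0],[0,0,0,0,0,0],[0,0,0,0,0,0]]'
python3 - <<'E'
from h import *
s=ctrl.snapshot('wrist');I=s['img'];p,R,o=pose();print(p,o['orientation'],o['opening'])
cv2.imwrite('pics/w19.png',cv2.resize(I[60:260,200:440],None,fx=3.3,fy=3,interpolation=cv2.INTER_CUBIC))
cv2.imwrite('pics/w19f.png',I)
E
```

```text
clock: 22.82
tool_pos: [0.5485, 0.0086, 0.1329]
orientation: [180.0, -0.3, -167.1]
force: [-0.1, -0.6, -1.2]
opening: 0.0155
clock: 23.32
tool_pos: [0.5496, 0.0068, 0.1353]
orientation: [180.0, -0.1, -167.3]
force: [0.3, 0.2, -0.8]
opening: 0.0157
[0.5496021  0.00688228 0.13525888] [ 1.79966797e+02 -5.98443569e-02 -1.67332447e+02] 0.015812032637766895
```

View pics/w19.png

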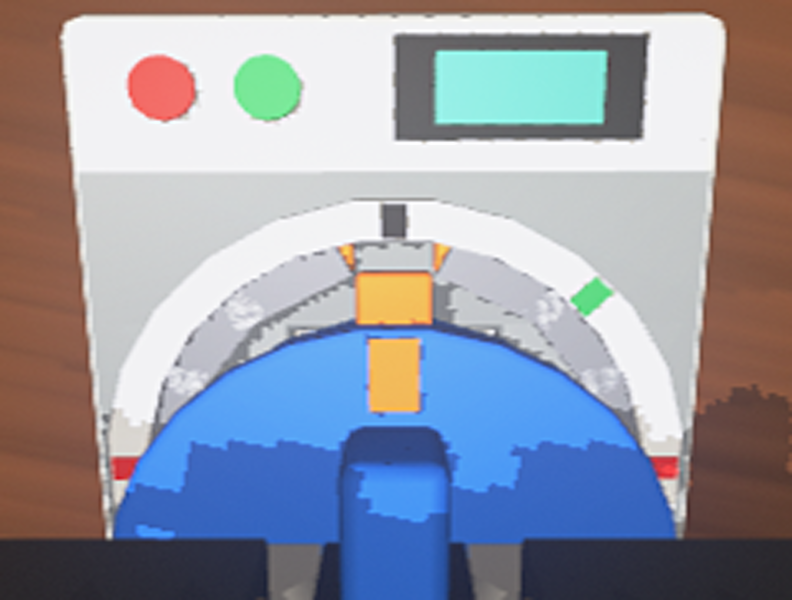

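Lug centre at col 319.7 against slot mark at 319.4: aligned in y and yaw. The relative overhead measurements put the tool target at (0.5493, 0.0071), and it is at (0.5496, 0.0069). Lowering in stages.

```bash
python3 -m handwheel '[[0,0,0.012,0,0,0],[0,0,0.024,0,0,0],[0,0,0.034,0,0,0],[0,0,0.038,0,0,0],[0,0,0.038,0,0,0],[0,0,0.038,0,0,0]]'
python3 - <<'E'
from h import *
s=ctrl.snapshot('wrist');I=s['img'];p,R,o=pose();print(p,o['orientation'],o['opening'],o['force'])
cv2.imwrite('pics/w20.png',cv2.resize(I[100:260,200:440],None,fx=3.3,fy=3.3,interpolation=cv2.INTER_CUBIC))
cv2.imwrite('pics/s20.png',cv2.resize(ctrl.snapshot('scene')['img'][160:260,295:405],None,fx=6,fy=6,interpolation=cv2.INTER_CUBIC))
E
```

```text
clock: 24.12
tool_pos: [0.5498, 0.0073, 0.0975]
orientation: [180.0, -0.0, -167.3]
force: [0.1, -0.4, -1.8]
opening: 0.0159
[0.54989008 0.00738773 0.09756794] [ 1.79969016e+02 -2.81801039e-02 -1.67284003e+02] 0.01593891811327622 [-0.75421187 -0.08895797 -1.16923421]
```

View pics/w20.png

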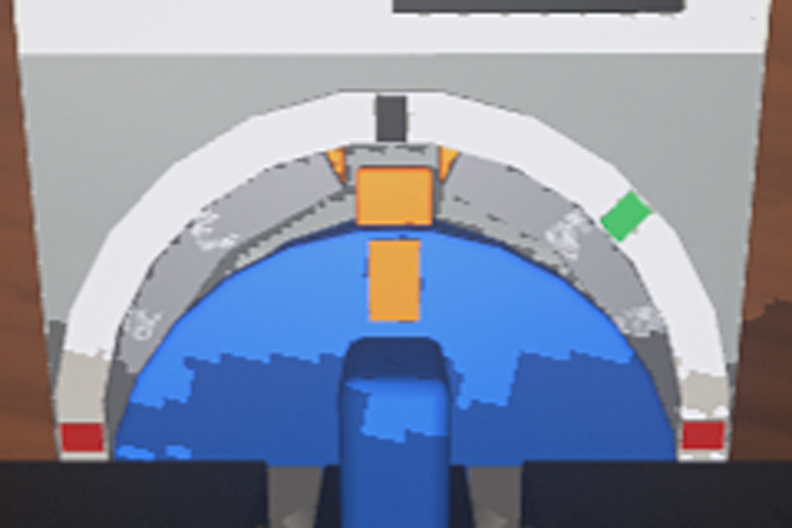

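View pics/s20.png

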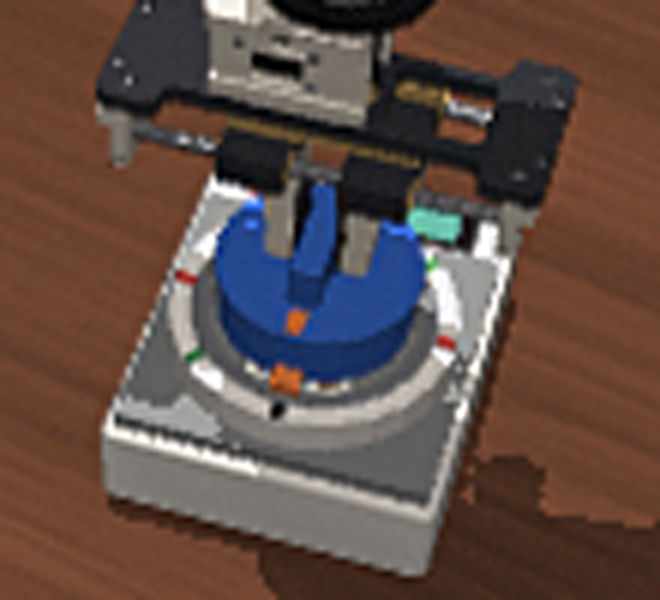

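Near the camera's nadir this gives lug front at 55.1 mm and collar inner edge at 58.2 mm in the tool frame, so x is aligned to about 0.1 mm. y is off by only about 0.4 mm. Lowering on.

```bash
python3 -m handwheel '[[0,-0.0004,0.003,0,0,0],[0,-0.0004,0.006,0,0,0],[0,-0.0004,0.009,0,0,0],[0,-0.0004,0.011,0,0,0],[0,-0.0004,0.011,0,0,0]]'; python3 -m handwheel '[[0,0,0.002,0,0,0],[0,0,0.004,0,0,0],[0,0,0.006,0,0,0],[0,0,0.006,0,0,0]]'
```

```text
clock: 24.85
tool_pos: [0.5495, 0.0069, 0.0859]
orientation: [180.0, -0.1, -167.3]
force: [-0.4, 0.3, -1.9]
opening: 0.0158
clock: 25.35
tool_pos: [0.5495, 0.0069, 0.0799]
orientation: [180.0, -0.1, -167.3]
force: [-0.1, -0.2, -1.0]
opening: 0.016
```

```bash
python3 -m handwheel '[[0,0,0.0015,0,0,0],[0,0,0.0025,0,0,0],[0,0,0.0025,0,0,0]]'; python3 -m handwheel '[[0,0,0.0005,0,0,0],[0,0,0.001,0,0,0],[0,0,0.001,0,0,0]]'
```

```text
clock: 25.72
tool_pos: [0.5495, 0.0069, 0.0776]
orientation: [180.0, -0.1, -167.3]
force: [0.2, 0.2, -0.9]
opening: 0.016
clock: 26.1
tool_pos: [0.5497, 0.0069, 0.0769]
orientation: [180.0, -0.1, -167.3]
force: [-0.5, 0.8, 2.3]
opening: 0.0156
```

Contact comes right at the predicted seat height (tool z 0.077). Checking with pictures.

```bash
python3 - <<'E'
from h import *
s=ctrl.snapshot('wrist');I=s['img'];p,R,o=pose();print(p,o['orientation'],o['opening'],o['force'])
a=cv2.resize(I[100:260,220:420],None,fx=2,fy=2.2,interpolation=cv2.INTER_CUBIC)
b=cv2.resize(ctrl.snapshot('scene')['img'][180:260,305:405],(400,352),interpolation=cv2.INTER_CUBIC)
cv2.imwrite('pics/c21.png',np.hstack([a,b]))
E
```

```text
[0.54969112 0.00693928 0.07692206] [ 1.79968407e+02 -5.41467077e-02 -1.67286403e+02] 0.015615174052371792 [-1.68604033  0.17136162  2.03200011]
```

View pics/c21.png

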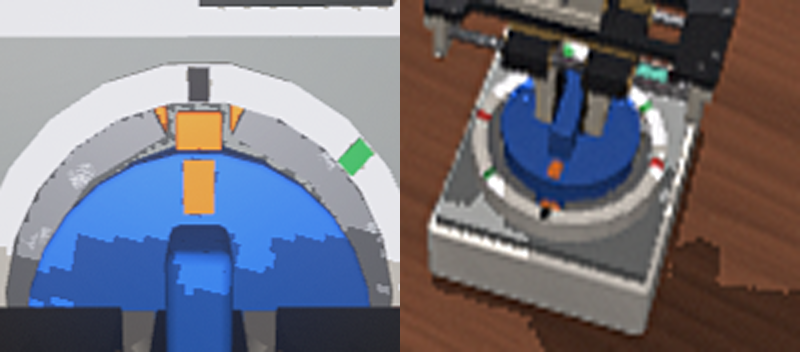

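The lug is in the slot between the orange dogs and the lid is down and level. Twisting clockwise (+ about tool z) in stages.

```bash
python3 -m handwheel '[[0,0,0,0,0,0.06],[0,0,0,0,0,0.12],[0,0,0,0,0,0.18],[0,0,0,0,0,0.24],[0,0,0,0,0,0.30],[0,0,0,0,0,0.36],[0,0,0,0,0,0.40],[0,0,0,0,0,0.40]]'
python3 - <<'E'
from h import *
s=ctrl.snapshot('wrist');I=s['img'];p,R,o=pose();print(p,o['orientation'],o['opening'],o['force'],o['moment'])
a=cv2.resize(I[100:260,220:420],None,fx=2,fy=2.2,interpolation=cv2.INTER_CUBIC)
b=cv2.resize(ctrl.snapshot('scene')['img'][180:260,305:405],(400,352),interpolation=cv2.INTER_CUBIC)
cv2.imwrite('pics/c22.png',np.hstack([a,b]))
E
```

```text
clock: 27.2
tool_pos: [0.55, 0.007, 0.0769]
orientation: [180.0, -0.0, 169.8]
force: [-0.7, 0.6, 2.8]
opening: 0.0158
[0.55000948 0.00702294 0.07692259] [ 1.79981577e+02 -3.56366375e-02  1.69849380e+02] 0.015774452033824195 [-0.5483831  -0.2731459   3.28961465] [0.23460643 0.18653418 0.09532585]
```

View pics/c22.png

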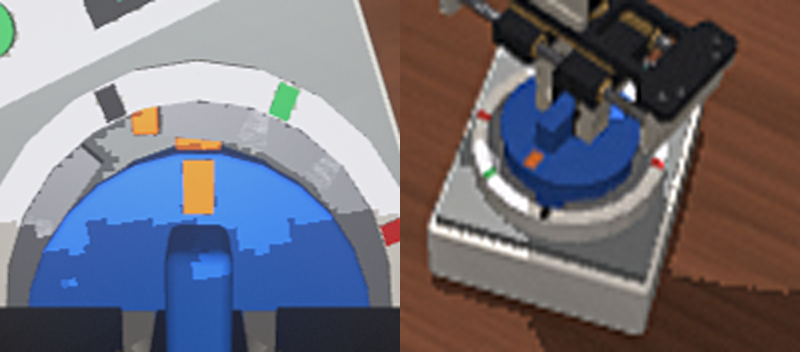

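The lug has gone under the lip and the dogs follow. The lid is turned 22.9°. Continuing to about 46°.

```bash
python3 -m handwheel '[[0,0,0,0,0,0.06],[0,0,0,0,0,0.12],[0,0,0,0,0,0.18],[0,0,0,0,0,0.24],[0,0,0,0,0,0.30],[0,0,0,0,0,0.36],[0,0,0,0,0,0.41],[0,0,0,0,0,0.41]]'
python3 -m handwheel '[[0,0,0,0,0,0],[0,0,0,0,0,0],[0,0,0,0,0,0],[0,0,0,0,0,0]]'
python3 - <<'E'
from h import *
s=ctrl.snapshot('wrist');I=s['img'];p,R,o=pose();print(p,o['orientation'],o['opening'],o['force'],o['moment'])
a=cv2.resize(I[100:260,220:420],None,fx=2,fy=2.2,interpolation=cv2.INTER_CUBIC)
b=cv2.resize(ctrl.snapshot('scene')['img'][180:260,305:405],(400,352),interpolation=cv2.INTER_CUBIC)
cv2.imwrite('pics/c23.png',np.hstack([a,b])); 
def yaw(m): 
    q=[ray(s,t[0],z)[0] for t in m]
# mark / dog / stripe bearings about the collar centre
C=np.array([.5496,.0072]); out={}
for n,lo,hi,z,b in (('green',(45,80,60),(85,255,255),.078,(290,90,350,180)),('orange',(8,110,120),(26,255,255),.0705,(270,120,370,200))):
    for c,a in blobs(hsv(I,lo,hi,b),15):
        zz=.094 if (n=='orange' and c[1]>172) else z
        q=ray(s,c,zz)[0][:2]-C; print(n,c,a,'r',np.linalg.norm(q).round(4),'cw from slot',round((192.7-np.degrees(np.arctan2(q[1],q[0])))%360,1))
E
```

```text
clock: 28.3
tool_pos: [0.55, 0.0071, 0.0769]
orientation: [180.0, -0.0, 146.4]
force: [0.2, 1.1, 4.1]
opening: 0.0159
clock: 28.8
tool_pos: [0.55, 0.007, 0.0769]
orientation: [180.0, -0.0, 146.3]
force: [-0.1, 1.6, 5.6]
opening: 0.0156
[0.55000596 0.00704359 0.07692252] [ 1.79995919e+02 -4.14916193e-02  1.46323497e+02] 0.016146045914626376 [0.12519685 1.64769603 4.8044102 ] [ 0.57480821 -0.0871464   0.15238383]
green [315.88, 137.29] 162 r 0.0633 cw from slot 45.0
orange [317.68, 165.11] 105 r 0.0468 cw from slot 45.7
orange [318.63, 184.44] 342 r 0.0401 cw from slot 46.4
```

View pics/c23.png

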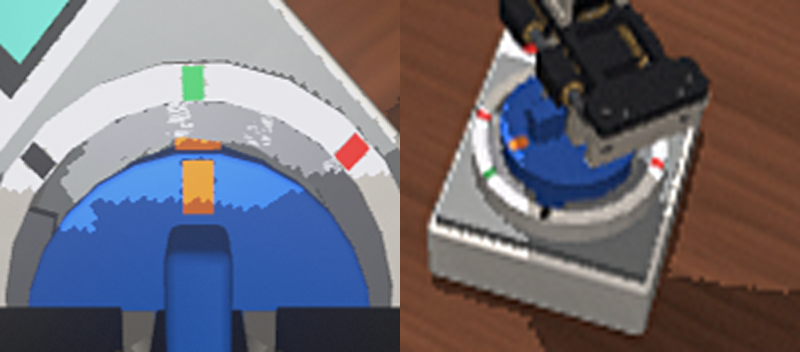

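The lid stripe stands at 46.4° clockwise against the green mark at 45.0°, so the ring is at about 0.76–0.81 rad, held steady. Handing in.

```bash
python3 - <<'E'
from h import *
o=pose()[2];print(o['clock'],o['opening'],o['orientation']);ctrl.close_job()
E
```

```text
28.9 0.015860335821444083 [ 1.79996996e+02 -4.29762550e-02  1.46323924e+02]
the job is handed in; nothing more can be done
```

The job is handed in at 28.9 s with the carrier seated and the lid held at the half-turn. No verdict was reported.

- **Carrier:** The white carrier is in the pocket. It caught on the pocket's front lip on the first try and tilted about 6°. I regripped it, shifted it 2 mm, and it dropped in. The overhead view then showed it level, square and let go.
- **Lid:** The blue lid went down through the slots with no jam and made contact exactly at the expected seat height. I then turned it clockwise while gripping it.
- **Last checks:** The lid stripe stood 46.4° clockwise of the slots, against the green mark at 45.0°, which puts the drive ring at about 0.76–0.81 rad. That range is worked out from the lid angle and the play, since the ring itself was not read. The grip was on the 16 mm bar (opening 15.9 mm), the tool was level and steady, and it was pressing down with about 5 N.
- **Bystanders:** I did not take a final picture of them. No unexpected contact force showed during the moves.
- **What disagreed:**
    - My first carrier grasp closed on nothing. Touching the bar's top showed the fingertips are about 20 mm behind the reported TCP, not 17 mm ahead of it as stated, and I worked with that from then on.
    - Wrist-camera positions measured at a slant were also off by up to about 3 mm. I placed the lid using views from straight above instead.

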